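# Lay up a tea place with a brewing mug

## Robot

A 6-joint arm with a two-finger parallel gripper is mounted at the origin on the work surface. World frame = base frame: x ahead of the robot, y to its left, z up, the work surface at z = 0. Lengths are in mm, angles in degrees, forces in N, time in s.
With the tool pointing down it reaches from about 325 to 875 mm from the base axis. Payload 4.4 kg.
Tool frame: the origin (TCP) lies on the centre line of the jaws, within the pads' length; the fingertips stand 14 mm ahead of it and the grasp point (between the pads) lies 5 mm behind it (ctrl.tcp_to_tips is the distance from the TCP to the fingertips, in mm); z points along the fingers, y is the line along which they close (so a half turn about z gives the same grasp; the last joint's range is limited). The gripper opens to 85 mm and grips with 20 to 120 N. Pads are 22 mm wide; open, the fingers measure 114 mm over their backs; the gripper's body (76 mm by 85 mm) begins 54 mm behind the grasp point. The pads swing forward as they close: fully open they stand 13 mm farther back than shut.
Start: joints at [61.049, 11.837, 88.321, -0, 79.842, -8.623], TCP at [199.766, 539.185, 245.282] pointing down, gripper open.
Joint ranges: [-156.59, 156.59], [-49.26, 127.26], [12.9, 141.05], [-63.56, 243.56], [4.71, 150.69], [-161.64, 161.64]. Speed limits (degrees/s): [159.86, 159.86, 180, 180, 180, 180].

## Interface

Orientations are given as a 3x3 rotation matrix whose columns are the frame's x, y, z axes.
In Python, from workcell import ctrl gives the robot as it stands. The module is installed in compiled form; this text tells all that it offers.
- The arm moves only by the tool servo_tool, never from a script. Its argument "commands" is a list of rows, each a list of 3 entries, a list of its own where there are three numbers: the shift along the tool's x, y, z each as a share of 100 mm, from -1 to 1, then the turn, a rotation vector about the tool's x, y, z each as a share of 2 rad, from -1 to 1, then the gripper command: -1 is shut, 1 is fully open, values between are in proportion. In form: [[[x, y, z], [wx, wy, wz], claw], ...]. A call has exactly 5 rows; each row shifts and turns the commanded pose from where the row before left it, along the tool's axes as they then stand; what a row does not reach is not made up. A row lasts 1/12 s, in which the tool goes at most 41.7 mm and 7.16 degrees, less where a joint would pass 70% of its speed; a pose out of reach is approached as far as the arm can. A call with a number of a shift or a turn outside -1 to 1 is refused whole. A call with a gripper value outside its range is refused whole. The fingers move at their own pace and stop on an object; "squeeze" is the grip in N (left out, the last holds). Time passes only in rows, so rows that do not move let the fingers close, or fill a call up. It gives the time, the measured TCP pose, the force, the opening and the grip force at its end, in the units of the state.
- ctrl.get_state(): the state, without advancing time (a new reading comes with each control period).
- ctrl.capture(name): name is "scene" or "top"; returns a dict with "color" (420x560x3 uint8, red, green, blue), "camera_matrix" (3x3 intrinsics, pixels), "k1" (the pictures are not rectified: a ray, as slopes to the right and down, at radius r is drawn at 1 + k1 r^2 times it, then the intrinsics apply), "rvec" (rotation vector, rad) and "tvec" (3), from world to camera coordinates, as OpenCV has them. Camera axes: x right, y down, z forward; pixel columns grow to the right and rows downward; lengths in mm; the calibration is good to about 2 mm. A picture is of the moment at which its call begins. There is no depth.
- ctrl.close_job(): hands the job in; it is judged then, once.
The state is a dict: "time": time; "qpos": joint angles; "dq": joint speeds; "tau": joint torques, N m; "position": TCP position; "ee_rot": TCP orientation; "contact_force": force on the tool from outside, world axes, zero at the start; "torque": the same for the moment, N m; "finger_gap": opening from 0.0 (shut) to 1.0 (fully open); "grasp_force": force on a finger pad.
Only numpy, scipy, OpenCV 4.12 (cv2) and the standard library are available. Lean on these libraries where they do the work, as an engineer would, in place of code of your own. Each camera call takes 0.05 s, during which the arm holds its last target. There are 200 camera calls.

## Task

Lay up the tea place for the next guest by building it from the bottom up, one piece after another: lay the small oblong wooden board flat on the middle of the round dark mat, stand the mug with the handle upright on the middle of the board, seat the steel strainer fully in the mug so that its flange rests on the rim, then close it with the larger of the two lids, sitting level with its plug inside the strainer's collar. Leave the small lid, the sugar pot and the two upturned glasses where they stand.

Things in the scene. Friction and masses are not known exactly. Their poses are not given: they have to be found in the camera images.
- mat: Round dark mat, 130 mm across, 3 mm thick, fixed to the counter. Origin at the centre of its underside (on the counter), z up.
- board: Oblong dark wooden board, 100 mm long (its x axis), 66 mm wide (its y axis), 18 mm thick, 80 g, loose, lying flat. Origin at the centre of its underside. Can be gripped across its width.
- mug: White ceramic mug, loose, upright and open at the top, with one handle. 85 mm tall, straight-sided, 64 mm across outside, about 55 mm across inside, floor 5 mm thick, handle reaching 68 mm from its axis (between 14 and 75 mm of height), 200 g. Origin at the centre of its underside, z up; the handle stands out on its +y side, so it can be gripped across its x axis.
- strainer: Steel tea strainer, 80 mm tall, 80 g, loose, standing upright. From below: a slightly tapered basket 55 mm tall (42 mm across at the foot, 49 mm at the top), a flange 68 mm across and 3 mm thick (55 to 58 mm above the foot), and on it an upright open collar 48 mm across outside, 43 mm inside and 22 mm tall, by which it is gripped. Origin at the centre of the foot. The basket goes into the mug until the flange rests on the mug's rim.
- lid: The larger lid: white disc 64 mm across and 6 mm thick, with a dark wooden knob 22 mm across and 24 mm tall on top and a tapered plug below (28 mm across at the bottom, 37 mm at the top, 6 mm tall) on which it stands level. 36 mm tall in all, 50 g, loose. Origin at the centre of the plug's underside. The plug drops into the strainer's collar and the disc rests on the collar's rim.
- small_lid: The smaller lid, of the sugar pot, to be left alone: white disc 46 mm across and 6 mm thick, dark knob 16 mm across and 24 mm tall, plug below 6 mm tall. 36 mm tall in all, loose. Origin at the centre of the plug's underside.
- sugar_pot: Small white ceramic pot without handle, open at the top, 48 mm across and 55 mm tall, loose, to be left alone. Origin at the centre of its underside.
- glass_a: Upturned clear drinking glass, 60 mm across at its mouth on the counter, 110 mm tall, loose, to be left alone. Origin at the centre of the mouth, on the counter.
- glass_b: A second upturned clear drinking glass of the same size, loose, to be left alone. Origin at the centre of the mouth, on the counter.
Mind the look-alikes: they are no part of the job. Leave any purple or red look-alike of the strainer alone. Of the things shaped like the mat, the black one is meant.

How it is judged:
By the outcome, as a careful person would: the job done as asked, in the order asked, and still so for the second after the job is handed in, with the robot touching nothing.
It also fails if it takes over 128 s, if anything falls off the work surface, if the arm or the gripper's body presses on something with over 40 N, if the wrist force passes 120 N, or if a joint passes its speed limit or range.

## Working session

There is one attempt and no reset: what is moved stays moved. The work goes in short steps, Python scripts to look and compute and a tool call to move; the robot and the scene stay as the last step left them, time stands still between calls to the robot, and variables do not carry over. Pictures are saved under pics/ and viewed, at most 14 in all, crops included, and the job is handed in when it is done.

Besides the shell and the picture viewer there is one more tool, called after "Emit:" in YAML: its name, and indented under it one key for each argument. servo_tool: Moves the arm, as the interface text tells. Its arguments: {"type":"object","properties":{"commands":{"type":"array","items":{"type":"array"}},"squeeze":{"type":"number"}},"required":["commands"]}

```bash
mkdir -p pics; cat > h.py <<'E'
import numpy as np, cv2
from workcell import ctrl
def cap(n,f=None):
    c=ctrl.capture(n)
    if f: cv2.imwrite('pics/'+f,c['color'][:,:,::-1])
    return c
def ray(c,u,v):
    K=c['camera_matrix'];K=np.array(K);d=np.array([(u-K[0,2])/K[0,0],(v-K[1,2])/K[1,1]]);s=d.copy()
    for _ in range(20): s=d/(1+c['k1']*(s@s))
    R=cv2.Rodrigues(np.array(c['rvec'],float))[0];t=np.array(c['tvec'],float).ravel()
    return -R.T@t, R.T@np.array([s[0],s[1],1])
def pl(c,u,v,z):
    o,d=ray(c,u,v); return (o+d*(z-o[2])/d[2]).round(1)
def proj(c,p):
    K=np.array(c['camera_matrix']);R=cv2.Rodrigues(np.array(c['rvec'],float))[0]
    q=R@np.array(p,float)+np.array(c['tvec'],float).ravel();s=q[:2]/q[2];s=s*(1+c['k1']*(s@s))
    return (K[0,0]*s[0]+K[0,2],K[1,1]*s[1]+K[1,2])
E
python3 - <<'E'
from h import *
for n in('scene','top'):
    c=cap(n,n+'0.png'); print(ray(c,280,210),c['k1'],c['camera_matrix'][0][0])
s=ctrl.get_state();print(s)
E
```

```text
(array([1006.62715258,  436.90620898,  875.44598072]), array([-0.52651957, -0.3922534 , -0.75431885])) 0.04410697405742623 431.11487940947274
(array([323.588538  ,   7.97117084, 860.53142418]), array([ 0.15893401, -0.02743403, -0.98691586])) -0.057721649619059165 388.29741116683175
{'time': 0.1, 'qpos': array([ 6.10493582e+01,  1.18799605e+01,  8.83977391e+01, -1.13443523e-03,
        7.98429048e+01, -8.62258460e+00]), 'dq': array([ 0.07599762,  0.03852604, -0.17576542,  0.04908449, -0.14993963,
        0.0753844 ]), 'tau': array([-1.44015055e-03, -3.84090650e+01, -2.92549163e+01, -4.17534275e-04,
        4.84988006e-03,  1.39791517e-06]), 'position': array([199.43650091, 538.59149261, 244.22666028]), 'ee_rot': array([[-9.37720003e-01,  3.47390548e-01, -1.00185566e-03],
       [ 3.47391867e-01,  9.37718222e-01, -1.85133568e-03],
       [ 2.96321786e-04, -2.08407101e-03, -9.99997784e-01]]), 'contact_force': array([ 0.68747549,  0.42764818, -0.33027076]), 'torque': array([0.0128638 , 0.02417575, 0.07404854]), 'grasp_force': 0.0, 'finger_gap': 1.0021818304193855}
```

View pics/scene0.png

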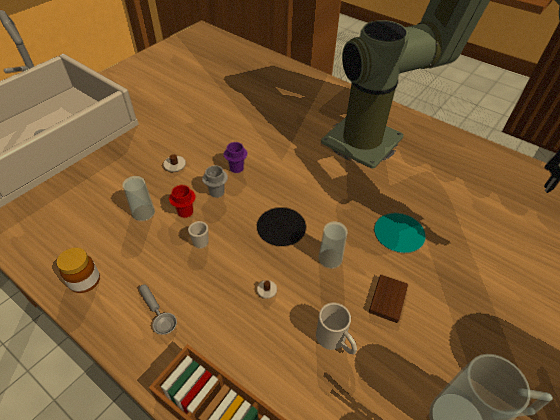

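View pics/top0.png

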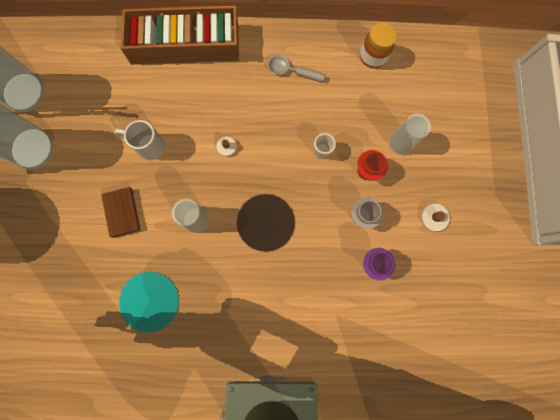

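The scene view shows the black mat at (281,226), board at (388,298), mug at (334,327) and grey strainer at (215,181). In the top view they are at (266,222), (121,212), (141,135) and (368,212).

What could be mistaken for the pieces (top view pixels):
- **Strainers:** grey (368,212) is the one I want. Red (372,165) and purple (379,264) are look-alikes.
- **Mats:** black (266,222) is the one I want. Teal (149,302) is the look-alike.
- **Lids:** (436,217) looks like the larger one and (227,146) the small one.
- **Mug:** (141,135) has the handle. The sugar pot is at (325,146), and there are tall vessels at the left edge.

```bash
python3 - <<'E'
from h import *
c=cap('top');im=c['color'];hsv=cv2.cvtColor(im,cv2.COLOR_RGB2HSV)
def blob(m,u,v,r=60):
    k=np.zeros(m.shape,np.uint8);cv2.circle(k,(u,v),r,255,-1)
    m=(m.astype(np.uint8)*255)&k
    m=cv2.morphologyEx(m,cv2.MORPH_OPEN,np.ones((3,3)))
    cs=cv2.findContours(m,0,2)[0]; return max(cs,key=cv2.contourArea)
V=hsv[:,:,2].astype(int);S=hsv[:,:,1].astype(int)
def W(p,z):return pl(c,p[0],p[1],z)
# mat
k=blob(V<60,266,222,40);e=cv2.fitEllipse(k);print('mat',e,W(e[0],3))
k=blob(V<95,121,212,38);r=cv2.minAreaRect(k);b=cv2.boxPoints(r);print('board',r,[W(p,18) for p in b],W(r[0],18))
for n,u,v,R,z in(('biglid',436,217,22,12),('small',227,146,18,12)):
    k=blob((S<90)&(V>120),u,v,R);k=cv2.convexHull(k);e=cv2.fitEllipse(k);print(n,e,W(e[0],z), cv2.boundingRect(k))
for n,p,z in(('strainer collar',(370,211),80),('mug rim',(140,134),85),('handle',(119,132),70),('glassA top',(186,211),110),('glassB top',(417,126),110),('pot',(325,144),55),('purple',(381,263),80),('red',(374,162),80),('pitch1',(30,148),0),('pitch1',(30,148),200)):print(n,W(p,z))
t=cv2.resize(im[100:240,90:240],None,fx=4,fy=4,interpolation=2)
t2=cv2.resize(im[170:260,340:460],None,fx=4,fy=4,interpolation=2)
cv2.imwrite('pics/c1.png',cv2.copyMakeBorder(t,0,0,0,0,0)[:,:,::-1]);cv2.imwrite('pics/c2.png',t2[:,:,::-1])
E
```

```text
mat ((242.0614471435547, 219.74276733398438), (9.486501693725586, 19.56477165222168), 6.9998064041137695) [438.8  68.4   3. ]
board ((132.50001525878906, 198.50001525878906), (7.518604278564453, 2.6678919792175293), 75.96376037597656) [array([488.6, 315. ,  18. ]), array([490.1, 309.4,  18. ]), array([473.8, 304.2,  18. ]), array([472.3, 309.9,  18. ])] [481.2 309.6  18. ]
biglid ((435.3795166015625, 217.05540466308594), (26.426219940185547, 27.957321166992188), 128.1952667236328) [ 448.1 -366.5   12. ] (422, 204, 28, 27)
small ((225.99404907226562, 145.94931030273438), (18.420333862304688, 19.04698371887207), 87.37349700927734) [606.2 108.1  12. ] (217, 137, 19, 19)
strainer collar [ 449.3 -199.    80. ]
mug rim [605.8 279.9  85. ]
handle [615.4 330.6  70. ]
glassA top [440.4 170.4 110. ]
glassB top [ 624.3 -296.2  110. ]
pot [ 599.9 -111.4   55. ]
purple [ 343.3 -218.4   80. ]
red [ 553.8 -210.9   80. ]
pitch1 [601.3 565.7   0. ]
pitch1 [536.7 436.1 200. ]
```

View pics/c1.png

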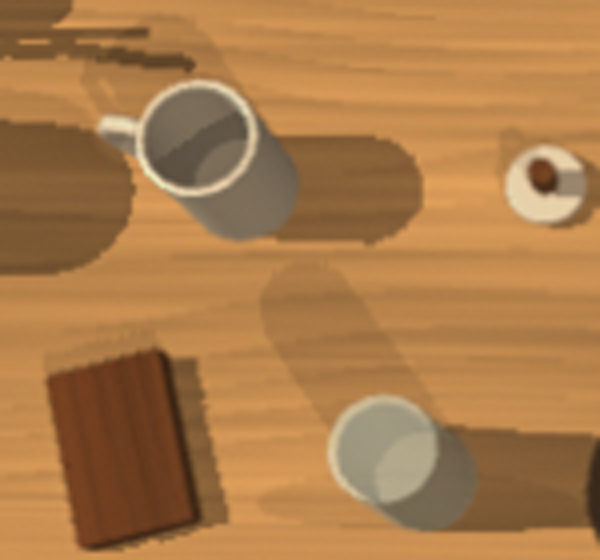

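View pics/c2.png

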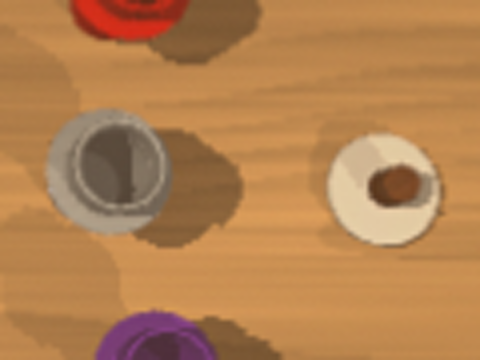

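The lids settle by size: about 27 px across at (435,217) against about 19 px at (226,146), so (435,217) is the larger. In the crops the strainer collar is at (370,212), the mug rim at (139,134) with its handle toward (116,132), and the board's top face is clear. Next I refine these and check them against the scene view.

```bash
cat >> h.py <<'E'
def go(x,y,z,yaw,pos=None,rot=None):
    s=ctrl.get_state();p=np.array(s['position']);R=np.array(s['ee_rot'])
    cur=np.degrees(np.arctan2(R[1,1],R[0,1]));d=(yaw-cur+90)%180-90
    # ideal down frame with new yaw
    a=np.radians(cur+d);Y=np.array([np.cos(a),np.sin(a),0]);Z=np.array([0,0,-1.]);X=np.cross(Y,Z)
    Rt=np.c_[X,Y,Z];rv=cv2.Rodrigues(R.T@Rt)[0].ravel()
    t=Rt.T@(np.array([x,y,z])-p)
    print('pos',p.round(1),'yaw',round(cur,1),'turn share',(rv/2).round(4),'then shift share',(t/100).round(3),'q6 now',s['qpos'][5].round(0),'F',np.array(s['contact_force']).round(1),'gap',round(s['finger_gap']*85,1),'t',s['time'])
E
python3 - <<'E'
from h import *
def blob(m,u,v,r):
    k=np.zeros(m.shape,np.uint8);cv2.circle(k,(u,v),r,255,-1)
    m=cv2.morphologyEx((m.astype(np.uint8)*255)&k,cv2.MORPH_OPEN,np.ones((3,3)))
    return max(cv2.findContours(m,0,2)[0],key=cv2.contourArea)
for n,L in(('top',((266,222,40),(121,212,36),(436,217,22))),('scene',((281,226,40),(388,298,36),(175,163,16)))):
    c=cap(n);h=cv2.cvtColor(c['color'],cv2.COLOR_RGB2HSV).astype(int);H,S,V=h[:,:,0],h[:,:,1],h[:,:,2]
    (u,v,r)=L[0];print(n,'px mat',c['color'][v,u],'board',c['color'][L[1][1],L[1][0]])
    k=blob(V<80,*L[0])
    q=np.array([pl(c,*p[0],3)[:2] for p in k],np.float32);print('mat',cv2.minEnclosingCircle(q),cv2.fitEllipse(q))
    k=blob((V<135)&(S>110)&(c['color'][:,:,0]>1.6*c['color'][:,:,1]),*L[1])
    q=np.array([pl(c,*p[0],18)[:2] for p in k],np.float32);r=cv2.minAreaRect(q);print('board',r,cv2.boxPoints(r).tolist())
    k=cv2.convexHull(blob((S<100)&(V>110),*L[2]))
    q=np.array([pl(c,*p[0],12)[:2] for p in k],np.float32);print('lid',cv2.minEnclosingCircle(q),cv2.fitEllipse(q))
    if n=='top':
        for a,p,z in(('mugrim L',(124.5,135),85),('R',(154,135),85),('T',(139,120),85),('B',(139,148.7),85),('handle',(116,131.5),72),('col L',(359,212),80),('R',(382,212),80),('T',(370,201),80),('B',(370,223.5),80)):print(a,pl(c,*p,z))
    else: cv2.imwrite('pics/c3.png',np.hstack([cv2.resize(c['color'][y:y+70,x:x+70],None,fx=5,fy=5,interpolation=2) for x,y in((300,290),(180,140))])[:,:,::-1])
go(480,310,60,0)
E
```

```text
top px mat [63 47 35] board [109  61  34]
mat ((434.5247497558594, 17.0019588470459), 63.728939056396484) ((434.111083984375, 16.499130249023438), (123.60742950439453, 124.81214904785156), 176.79954528808594)
board ((451.56561279296875, 335.06231689453125), (98.92363739013672, 66.1221694946289), 15.124002456665039) [[395.1910400390625, 354.0732421875], [412.44293212890625, 290.2413330078125], [507.940185546875, 316.0513916015625], [490.68829345703125, 379.88330078125]]
lid ((448.0382995605469, -366.7229309082031), 32.3752326965332) ((448.3759460449219, -366.5979309082031), (62.79655838012695, 64.39435577392578), 4.660157680511475)
mugrim L [603.4 312.3  85. ]
R [603.9 250.4  85. ]
T [636.7 284.3  85. ]
B [573.8 279.7  85. ]
handle [615.7 336.3  72. ]
col L [ 447. -176.   80.]
R [ 447.5 -224.    80. ]
T [ 470.2 -199.6   80. ]
B [ 423.4 -198.2   80. ]
scene px mat [26 22 20] board [78 40 16]
mat ((439.43182373046875, 19.749649047851562), 65.54315948486328) ((439.2293395996094, 19.184459686279297), (125.49199676513672, 127.15597534179688), 156.1435546875)
board ((461.1309814453125, 339.6179504394531), (106.13751983642578, 65.3988037109375), 15.592826843261719) [[401.22576904296875, 356.84906005859375], [418.804931640625, 293.857177734375], [521.0361938476562, 322.3868408203125], [503.45703125, 385.37872314453125]]
lid ((453.82501220703125, -363.1961975097656), 32.38716506958008) ((453.9218444824219, -363.7958679199219), (61.159358978271484, 65.46477508544922), 153.4696502685547)
pos [199.6 538.9 244.7] yaw 69.7 turn share [-5.00e-04  3.00e-04  6.08e-01] then shift share [-2.289  2.804  1.847] q6 now -9.0 F [ 0.1 -0.7  0.2] gap 84.8 t 0.25
```

View pics/c3.png

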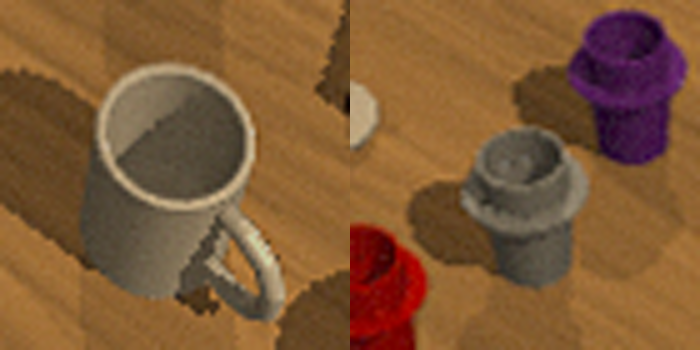

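The c3 crop shows the mug rim centred at scene pixel (335,317) with its handle toward (354,348), and the collar at (215,172). The two views agree to about 5 mm, so I'll use their mean. First move: turn over the board and go above it.

```bash
python3 - <<'E'
from h import *
a=cap('top');b=cap('scene')
def tri(p,q):
    o,d=ray(a,*p);O,D=ray(b,*q);A=np.c_[d,-D];s=np.linalg.lstsq(A,O-o,rcond=None)[0];return (o+s[0]*d).round(),(O+s[1]*D).round()
print('pitcher?',tri((22,92),(495,385)),tri((30,148),(495,385)),tri((30,148),(455,408)),tri((22,92),(455,408)))
print('mug',tri((139,134.5),(335.2,317.4)),pl(b,335.2,317.4,85),'handle',pl(b,354,348,45),'col',tri((370.2,212),(215.2,172)),pl(b,215.2,172,80))
go(454,336,150,105)
E
```

```text
pitcher? (array([654., 479., 180.]), array([618., 555., 215.])) (array([578., 520.,  71.]), array([549., 576.,  98.])) (array([593., 549.,  26.]), array([594., 546.,  25.])) (array([671., 504., 144.]), array([657., 530., 154.]))
mug (array([607., 284.,  78.]), array([607., 285.,  78.])) [610.1 286.1  85. ] handle [622.3 343.7  45. ] col (array([ 449., -202.,   72.]), array([ 447., -199.,   71.])) [ 453.6 -191.7   80. ]
pos [199.7 539.  245. ] yaw 69.7 turn share [-3.000e-04 -1.000e-04 -3.083e-01] then shift share [-1.931 -2.619  0.95 ] q6 now -9.0 F [ 0.3 -0.1 -0.7] gap 85.3 t 0.35
```

Emit:
servo_tool:
  commands:
    - [[0,0,0],[0,0,-0.0616],1]
    - [[0,0,0],[0,0,-0.0616],1]
    - [[0,0,0],[0,0,-0.0616],1]
    - [[0,0,0],[0,0,-0.0616],1]
    - [[0,0,0],[0,0,-0.0616],1]
  squeeze: 50

```text
time: 0.77
position: [199.7, 539.2, 245.2]
ee_rot: [[-0.964, -0.264, -0.0], [-0.264, 0.964, -0.0], [0.0, -0.0, -1.0]]
contact_force: [-0.1, -0.3, 0.8]
finger_gap: 0.998
grasp_force: 0.0
```

Emit:
servo_tool:
  commands:
    - [[-0.193,-0.262,0.095],[0,0,0],1]
    - [[-0.193,-0.262,0.095],[0,0,0],1]
    - [[-0.193,-0.262,0.095],[0,0,0],1]
    - [[-0.193,-0.262,0.095],[0,0,0],1]
    - [[-0.193,-0.262,0.095],[0,0,0],1]

```text
time: 1.18
position: [327.7, 436.6, 197.5]
ee_rot: [[-0.966, -0.259, 0.0], [-0.259, 0.966, 0.0], [-0.0, 0.0, -1.0]]
contact_force: [-0.1, 0.4, 0.5]
finger_gap: 0.997
grasp_force: 0.0
```

Emit:
servo_tool:
  commands:
    - [[-0.193,-0.262,0.095],[0,0,0],1]
    - [[-0.193,-0.262,0.095],[0,0,0],1]
    - [[-0.193,-0.262,0.095],[0,0,0],1]
    - [[-0.193,-0.262,0.095],[0,0,0],1]
    - [[-0.193,-0.262,0.095],[0,0,0],1]

```text
time: 1.6
position: [455.0, 334.8, 150.0]
ee_rot: [[-0.966, -0.258, 0.0], [-0.258, 0.966, 0.0], [-0.0, 0.0, -1.0]]
contact_force: [0.5, 0.9, 0.7]
finger_gap: 0.997
grasp_force: 0.0
```

Emit:
servo_tool:
  commands:
    - [[0,0,0.2],[0,0,0],1]
    - [[0,0,0.2],[0,0,0],1]
    - [[0,0,0.2],[0,0,0],1]
    - [[0,0,0.1],[0,0,0],1]
    - [[0,0,0],[0,0,0],1]

```text
time: 2.02
position: [451.8, 334.7, 77.4]
ee_rot: [[-0.966, -0.258, -0.005], [-0.258, 0.966, -0.003], [0.006, -0.001, -1.0]]
contact_force: [0.1, -0.5, -0.7]
finger_gap: 1.003
grasp_force: 0.0
```

```bash
python3 - <<'E'
from h import *
go(454,336,20,105.3)
a=cap('top');b=cap('scene')
x,y=proj(a,(454,336,40));u,v=proj(b,(454,336,40))
f=lambda i,x,y:cv2.resize(i[max(0,int(y)-60):int(y)+60,max(0,int(x)-50):int(x)+50],(400,480),interpolation=2)
cv2.imwrite('pics/b1.png',np.hstack([f(a['color'],x,y),f(b['color'],u,v)])[:,:,::-1])
E
```

```text
pos [451.8 334.7  77.4] yaw 105.0 turn share [-0.0007 -0.003  -0.003 ] then shift share [-0.025  0.007  0.574] q6 now -77.0 F [ 0.1 -0.5 -0.7] gap 85.3 t 2.0167
```

View pics/b1.png

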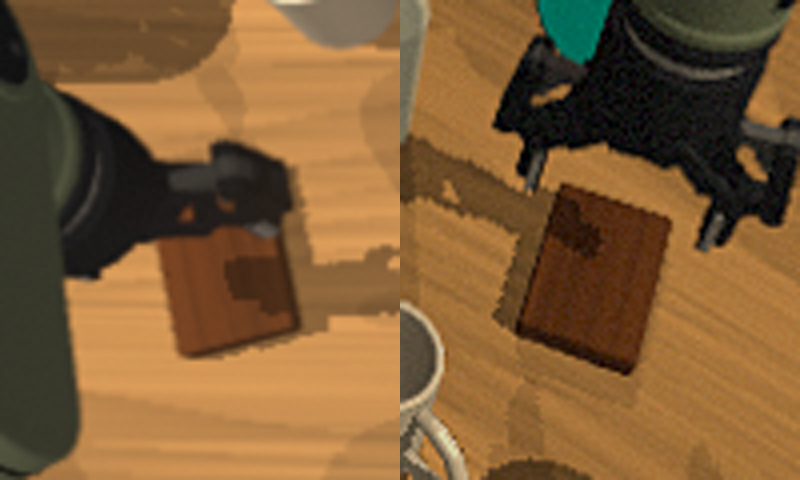

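The crop shows the open fingers straddling the board's width: tips at crop (535,175) and (708,245), with the board between them. Descending.

Emit:
servo_tool:
  commands:
    - [[-0.02,0.01,0.15],[0,0,0],1]
    - [[0,0,0.15],[0,0,0],1]
    - [[0,0,0.15],[0,0,0],1]
    - [[0,0,0.1],[0,0,0],1]
    - [[0,0,0.05],[0,0,0],1]

```text
time: 2.53
position: [455.6, 337.7, 20.2]
ee_rot: [[-0.966, -0.259, 0.0], [-0.259, 0.966, 0.0], [-0.0, 0.0, -1.0]]
contact_force: [-0.1, -0.2, 0.7]
finger_gap: 0.997
grasp_force: 0.0
```

Emit:
servo_tool:
  commands:
    - [[0,0,0],[0,0,0],1]
    - [[0,0,0],[0,0,0],1]
    - [[0,0,0],[0,0,0],1]
    - [[0,0,0],[0,0,0],1]
    - [[0,0,0],[0,0,0],1]

```text
time: 2.95
position: [456.2, 337.8, 21.2]
ee_rot: [[-0.966, -0.258, 0.002], [-0.258, 0.966, 0.001], [-0.002, 0.0, -1.0]]
contact_force: [0.3, 0.4, -0.6]
finger_gap: 0.999
grasp_force: 0.0
```

```bash
python3 - <<'E'
from h import *
go(454,336,15,105)
b=cap('scene');p=proj(b,(454,336,40));q=(p[0]+5.25,p[1]-7.5)
print(p,q,proj(b,(451.8,334.7,76)),pl(b,*q,76))
E
```

```text
pos [456.2 337.8  21.2] yaw 105.0 turn share [ 0.0002  0.0008 -0.0003] then shift share [ 0.026 -0.011  0.062] q6 now -77.0 F [ 0.3  0.4 -0.6] gap 84.9 t 2.95
(np.float64(390.51016707758106), np.float64(289.32938328385643)) (np.float64(395.76016707758106), np.float64(281.82938328385643)) (np.float64(393.9632134954437), np.float64(279.63188076600636)) [454.3 340.3  76. ]
```

Emit:
servo_tool:
  commands:
    - [[0.02,-0.01,0.07],[0,0,0],1]
    - [[0,0,0],[0,0,0],1]
    - [[0,0,0],[0,0,0],0.7]
    - [[0,0,0],[0,0,0],0.5]
    - [[0,0,0],[0,0,0],0.3]

```text
time: 3.42
position: [454.1, 336.0, 13.5]
ee_rot: [[-0.966, -0.258, 0.0], [-0.258, 0.966, 0.0], [-0.0, 0.0, -1.0]]
contact_force: [0.2, 0.1, -0.4]
finger_gap: 0.759
grasp_force: 55.7
```

Emit:
servo_tool:
  commands:
    - [[0,0,0],[0,0,0],0.1]
    - [[0,0,0],[0,0,0],-0.2]
    - [[0,0,0],[0,0,0],-0.5]
    - [[0,0,0],[0,0,0],-1]
    - [[0,0,0],[0,0,0],-1]

```text
time: 3.83
position: [454.1, 336.0, 13.4]
ee_rot: [[-0.966, -0.258, 0.0], [-0.258, 0.966, 0.0], [-0.0, 0.0, -1.0]]
contact_force: [0.3, 0.3, 1.2]
finger_gap: 0.756
grasp_force: 56.1
```

Emit:
servo_tool:
  commands:
    - [[0,0,-0.02],[0,0,0],-1]
    - [[0,0,-0.05],[0,0,0],-1]
    - [[0,0,-0.1],[0,0,0],-1]
    - [[0,0,-0.15],[0,0,0],-1]
    - [[0,0,-0.2],[0,0,0],-1]

```text
time: 4.25
position: [452.7, 335.2, 65.0]
ee_rot: [[-0.966, -0.258, -0.003], [-0.258, 0.966, -0.002], [0.003, -0.001, -1.0]]
contact_force: [-0.5, 0.8, -0.4]
finger_gap: 0.758
grasp_force: 55.8
```

```bash
python3 - <<'E'
from h import *
go(437,18,170,105)
E
```

```text
pos [452.7 335.2  65. ] yaw 105.0 turn share [-0.0004 -0.0016 -0.0003] then shift share [ 0.972 -3.024 -1.05 ] q6 now -77.0 F [-0.5  0.8 -0.4] gap 64.5 t 4.25
```

Emit:
servo_tool:
  commands:
    - [[0,0,-0.21],[0,0,0],-1]
    - [[0,0,-0.21],[0,0,0],-1]
    - [[0,0,-0.21],[0,0,0],-1]
    - [[0,0,-0.21],[0,0,0],-1]
    - [[0,0,-0.21],[0,0,0],-1]

```text
time: 4.67
position: [453.7, 335.8, 172.2]
ee_rot: [[-0.966, -0.258, 0.001], [-0.258, 0.966, 0.0], [-0.001, 0.0, -1.0]]
contact_force: [-0.1, 0.5, -0.7]
finger_gap: 0.758
grasp_force: 55.8
```

Emit:
servo_tool:
  commands:
    - [[0.04,-0.12,0],[0,0,0],-1]
    - [[0.08,-0.25,0],[0,0,0],-1]
    - [[0.1,-0.3,0],[0,0,0],-1]
    - [[0.1,-0.3,0],[0,0,0],-1]
    - [[0.1,-0.3,0],[0,0,0],-1]

```text
time: 5.08
position: [444.9, 200.5, 169.7]
ee_rot: [[-0.966, -0.259, -0.001], [-0.259, 0.966, -0.001], [0.001, -0.0, -1.0]]
contact_force: [0.4, 0.6, -1.2]
finger_gap: 0.759
grasp_force: 55.8
```

Emit:
servo_tool:
  commands:
    - [[0.1,-0.3,0],[0,0,0],-1]
    - [[0.1,-0.3,0],[0,0,0],-1]
    - [[0.1,-0.3,0],[0,0,0],-1]
    - [[0.1,-0.3,0],[0,0,0],-1]
    - [[0.08,-0.25,0],[0,0,0],-1]

```text
time: 5.5
position: [435.7, 47.6, 169.7]
ee_rot: [[-0.966, -0.258, -0.001], [-0.258, 0.966, -0.001], [0.001, -0.0, -1.0]]
contact_force: [0.8, 0.7, 0.0]
finger_gap: 0.758
grasp_force: 55.8
```

Emit:
servo_tool:
  commands:
    - [[0.05,-0.15,0],[0,0,0],-1]
    - [[0.03,-0.1,0],[0,0,0],-1]
    - [[0,0,0.05],[0,0,0],-1]
    - [[0,0,0],[0,0,0],-1]
    - [[0,0,0],[0,0,0],-1]

```text
time: 5.92
position: [435.2, 24.4, 164.6]
ee_rot: [[-0.966, -0.259, -0.002], [-0.259, 0.966, 0.001], [0.001, 0.001, -1.0]]
contact_force: [-0.4, -0.7, 0.1]
finger_gap: 0.756
grasp_force: 55.9
```

```bash
python3 - <<'E'
from h import *
go(437,18,50,105)
E
```

```text
pos [435.2  24.4 164.6] yaw 105.0 turn share [ 0.0005 -0.0006 -0.    ] then shift share [-1.000e-03 -6.600e-02  1.146e+00] q6 now -113.0 F [-0.4 -0.7  0.1] gap 64.3 t 5.9167
```

Emit:
servo_tool:
  commands:
    - [[0,-0.065,0.15],[0,0,0],-1]
    - [[0,0,0.3],[0,0,0],-1]
    - [[0,0,0.3],[0,0,0],-1]
    - [[0,0,0.3],[0,0,0],-1]
    - [[0,0,0.15],[0,0,0],-1]

```text
time: 6.33
position: [435.0, 19.0, 42.1]
ee_rot: [[-0.966, -0.26, -0.005], [-0.26, 0.966, 0.001], [0.005, 0.003, -1.0]]
contact_force: [-0.7, -0.2, -0.1]
finger_gap: 0.756
grasp_force: 55.8
```

Emit:
servo_tool:
  commands:
    - [[0,0,0.1],[0,0,0],-1]
    - [[0,0,0.08],[0,0,0],-1]
    - [[0,0,0],[0,0,0],-1]
    - [[0,0,0],[0,0,0],-1]
    - [[0,0,0],[0,0,0],-1]

```text
time: 6.75
position: [438.9, 17.4, 28.4]
ee_rot: [[-0.966, -0.259, 0.003], [-0.259, 0.966, -0.0], [-0.002, -0.001, -1.0]]
contact_force: [-0.4, -0.4, -0.2]
finger_gap: 0.756
grasp_force: 55.8
```

```bash
python3 - <<'E'
from h import *
go(437,18,16.5,105)
E
```

```text
pos [438.9  17.4  28.4] yaw 105.0 turn share [-0.0005  0.0012 -0.0001] then shift share [0.017 0.01  0.119] q6 now -114.0 F [-0.4 -0.4 -0.2] gap 64.2 t 6.75
```

Emit:
servo_tool:
  commands:
    - [[0.01,0.01,0.08],[0,0,0],-1]
    - [[0,0,0.02],[0,0,0],-1]
    - [[0,0,0],[0,0,0],-1]
    - [[0,0,0],[0,0,0],-1]
    - [[0,0,0],[0,0,0],-1]

```text
time: 7.17
position: [436.5, 18.0, 17.4]
ee_rot: [[-0.966, -0.258, 0.0], [-0.258, 0.966, -0.0], [-0.0, -0.0, -1.0]]
contact_force: [0.6, 0.1, -0.7]
finger_gap: 0.755
grasp_force: 55.8
```

Emit:
servo_tool:
  commands:
    - [[0,0,0],[0,0,0],-1]
    - [[0,0,0],[0,0,0],-1]
    - [[0,0,0],[0,0,0],-1]
    - [[0,0,0],[0,0,0],-1]
    - [[0,0,0],[0,0,0],-1]

```text
time: 7.58
position: [436.4, 18.1, 17.3]
ee_rot: [[-0.966, -0.258, 0.0], [-0.258, 0.966, -0.0], [-0.0, -0.0, -1.0]]
contact_force: [0.8, 0.5, 0.2]
finger_gap: 0.76
grasp_force: 55.8
```

Emit:
servo_tool:
  commands:
    - [[0,0,0.008],[0,0,0],-1]
    - [[0,0,0],[0,0,0],-0.2]
    - [[0,0,0],[0,0,0],1]
    - [[0,0,0],[0,0,0],1]
    - [[0,0,0],[0,0,0],1]

```text
time: 8.0
position: [436.5, 18.1, 16.6]
ee_rot: [[-0.966, -0.258, 0.0], [-0.258, 0.966, -0.0], [-0.0, -0.0, -1.0]]
contact_force: [-0.1, 0.0, -0.4]
finger_gap: 1.0
grasp_force: 0.0
```

Emit:
servo_tool:
  commands:
    - [[0,0,-0.05],[0,0,0],1]
    - [[0,0,-0.2],[0,0,0],1]
    - [[0,0,-0.4],[0,0,0],1]
    - [[0,0,-0.4],[0,0,0],1]
    - [[0,0,-0.4],[0,0,0],1]

```text
time: 8.42
position: [435.5, 18.2, 163.1]
ee_rot: [[-0.966, -0.258, -0.001], [-0.258, 0.966, 0.0], [0.001, 0.0, -1.0]]
contact_force: [2.1, 0.1, 0.3]
finger_gap: 1.0
grasp_force: 0.0
```

Emit:
servo_tool:
  commands:
    - [[0,0,0],[0,0,-0.06],1]
    - [[0,0,0],[0,0,-0.06],1]
    - [[0,0,0],[0,0,-0.06],1]
    - [[0,0,0],[0,0,-0.06],1]
    - [[0,0,0],[0,0,-0.06],1]

```text
time: 8.83
position: [436.3, 18.1, 162.1]
ee_rot: [[-0.647, -0.763, 0.001], [-0.763, 0.647, -0.0], [-0.0, -0.001, -1.0]]
contact_force: [-0.8, 0.4, 0.2]
finger_gap: 1.001
grasp_force: 0.0
```

```bash
python3 - <<'E'
from h import *
go(607,284,140,168)
b=cap('scene','s1.png')
E
```

```text
pos [436.3  18.1 162.1] yaw 139.7 turn share [-4.000e-04  1.000e-04 -2.471e-01] then shift share [-2.955 -1.117  0.221] q6 now -149.0 F [-0.8  0.4  0.2] gap 85.1 t 8.8333
```

View pics/s1.png

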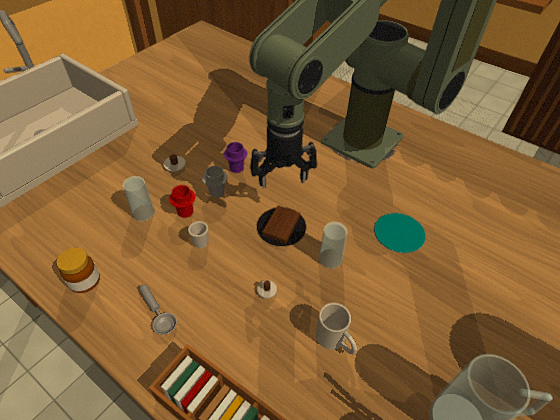

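The picture shows the board lying on the black mat at (281,225), with nothing else moved. Joint 6 is near its limit, so I unwind by turning to yaw -12 instead.

Emit:
servo_tool:
  commands:
    - [[0,0,0],[0,0,0.053],1]
    - [[0,0,0],[0,0,0.053],1]
    - [[0,0,0],[0,0,0.053],1]
    - [[0,0,0],[0,0,0.053],1]
    - [[0,0,0],[0,0,0.053],1]

```text
time: 9.3
position: [436.3, 18.1, 161.7]
ee_rot: [[-0.948, -0.318, 0.0], [-0.318, 0.948, -0.0], [-0.0, -0.0, -1.0]]
contact_force: [-0.7, -0.1, -0.0]
finger_gap: 1.002
grasp_force: 0.0
```

Emit:
servo_tool:
  commands:
    - [[0,0,0],[0,0,0.053],1]
    - [[0,0,0],[0,0,0.053],1]
    - [[0,0,0],[0,0,0.053],1]
    - [[0,0,0],[0,0,0.053],1]
    - [[0,0,0],[0,0,0.053],1]

```text
time: 9.72
position: [436.3, 18.1, 161.7]
ee_rot: [[-0.979, 0.205, 0.0], [0.205, 0.979, -0.0], [-0.0, -0.0, -1.0]]
contact_force: [-0.5, -0.9, 0.5]
finger_gap: 1.001
grasp_force: 0.0
```

Emit:
servo_tool:
  commands:
    - [[0,0,0],[0,0,0.053],1]
    - [[0,0,0],[0,0,0.053],1]
    - [[0,0,0],[0,0,0.053],1]
    - [[0,0,0],[0,0,0.053],1]
    - [[0,0,0],[0,0,0.053],1]

```text
time: 10.13
position: [436.3, 18.1, 161.7]
ee_rot: [[-0.741, 0.672, 0.0], [0.672, 0.741, -0.0], [-0.0, 0.0, -1.0]]
contact_force: [-0.0, -0.3, -0.1]
finger_gap: 1.0
grasp_force: 0.0
```

Emit:
servo_tool:
  commands:
    - [[0,0,0],[0,0,0.053],1]
    - [[0,0,0],[0,0,0.053],1]
    - [[0,0,0],[0,0,0.053],1]
    - [[0,0,0],[0,0,0.053],1]
    - [[0,0,0],[0,0,0.053],1]

```text
time: 10.55
position: [436.3, 18.1, 161.7]
ee_rot: [[-0.299, 0.954, 0.0], [0.954, 0.299, -0.0], [-0.0, 0.0, -1.0]]
contact_force: [0.2, -0.1, 0.2]
finger_gap: 1.004
grasp_force: 0.0
```

Emit:
servo_tool:
  commands:
    - [[0,0,0],[0,0,0.053],1]
    - [[0,0,0],[0,0,0.053],1]
    - [[0,0,0],[0,0,0.053],1]
    - [[0,0,0],[0,0,0.053],1]
    - [[0,0,0],[0,0,0.053],1]

```text
time: 10.97
position: [436.3, 18.1, 161.7]
ee_rot: [[0.224, 0.975, 0.0], [0.975, -0.224, -0.0], [-0.0, 0.0, -1.0]]
contact_force: [0.4, -1.1, -0.5]
finger_gap: 1.0
grasp_force: 0.0
```

```bash
python3 - <<'E'
from h import *
go(607,284,140,-12)
a=cap('scene')
h=cv2.cvtColor(a['color'],cv2.COLOR_RGB2HSV).astype(int)
def blob(m,u,v,r):
    k=np.zeros(m.shape,np.uint8);cv2.circle(k,(u,v),r,255,-1)
    m=cv2.morphologyEx((m.astype(np.uint8)*255)&k,cv2.MORPH_OPEN,np.ones((3,3)))
    return max(cv2.findContours(m,0,2)[0],key=cv2.contourArea)
k=blob((a['color'][:,:,0]>1.6*a['color'][:,:,1])&(h[:,:,2]<140),282,222,22)
q=np.array([pl(a,*p[0],21)[:2] for p in k],np.float32);print(cv2.minAreaRect(q),'minus scene bias ~(2.5,2)')
E
```

```text
pos [436.3  18.1 161.7] yaw -12.9 turn share [ 0.      0.     -0.0082] then shift share [2.956 1.117 0.217] q6 now 4.0 F [ 0.4 -1.1 -0.5] gap 85.0 t 10.9667
((444.146240234375, 22.189319610595703), (108.14309692382812, 72.26103973388672), 17.2752685546875) minus scene bias ~(2.5,2)
```

Emit:
servo_tool:
  commands:
    - [[0.296,0.112,0],[0,0,-0.004],1]
    - [[0.296,0.112,0],[0,0,-0.004],1]
    - [[0.296,0.112,0],[0,0,0],1]
    - [[0.296,0.112,0],[0,0,0],1]
    - [[0.296,0.112,0],[0,0,0],1]

```text
time: 11.43
position: [522.1, 152.8, 161.7]
ee_rot: [[0.2, 0.98, 0.0], [0.98, -0.2, -0.0], [-0.0, 0.0, -1.0]]
contact_force: [0.3, -1.1, 1.0]
finger_gap: 0.998
grasp_force: 0.0
```

Emit:
servo_tool:
  commands:
    - [[0.296,0.112,0],[0,0,0],1]
    - [[0.296,0.112,0],[0,0,0],1]
    - [[0.296,0.112,0],[0,0,0],1]
    - [[0.296,0.112,0],[0,0,0],1]
    - [[0.296,0.112,0],[0,0,0],1]

```text
time: 11.85
position: [606.5, 286.6, 161.4]
ee_rot: [[0.2, 0.98, -0.0], [0.98, -0.2, -0.0], [-0.0, -0.0, -1.0]]
contact_force: [-0.1, 0.1, 0.4]
finger_gap: 1.003
grasp_force: 0.0
```

Emit:
servo_tool:
  commands:
    - [[0,0,0.15],[0,0,0],1]
    - [[0,0,0.15],[0,0,0],1]
    - [[0,0,0.1],[0,0,0],1]
    - [[0,0,0],[0,0,0],1]
    - [[0,0,0],[0,0,0],1]

```text
time: 12.27
position: [605.2, 284.7, 120.5]
ee_rot: [[0.201, 0.98, -0.002], [0.98, -0.201, -0.001], [-0.001, -0.002, -1.0]]
contact_force: [0.2, 1.1, 0.2]
finger_gap: 1.003
grasp_force: 0.0
```

```bash
python3 - <<'E'
from h import *
go(607,284,60,-12)
a=cap('top');b=cap('scene')
x,y=proj(a,(607,284,85));u,v=proj(b,(607,284,85))
f=lambda i,x,y:cv2.resize(i[max(0,int(y)-60):int(y)+60,max(0,int(x)-50):int(x)+50],(400,480),interpolation=2)
cv2.imwrite('pics/m1.png',np.hstack([f(a['color'],x,y),f(b['color'],u,v)])[:,:,::-1])
E
```

```text
pos [605.2 284.7 120.5] yaw -11.6 turn share [-0.0011  0.0006  0.0036] then shift share [-0.004  0.019  0.605] q6 now 29.0 F [0.2 1.1 0.2] gap 85.2 t 12.2667
```

View pics/m1.png

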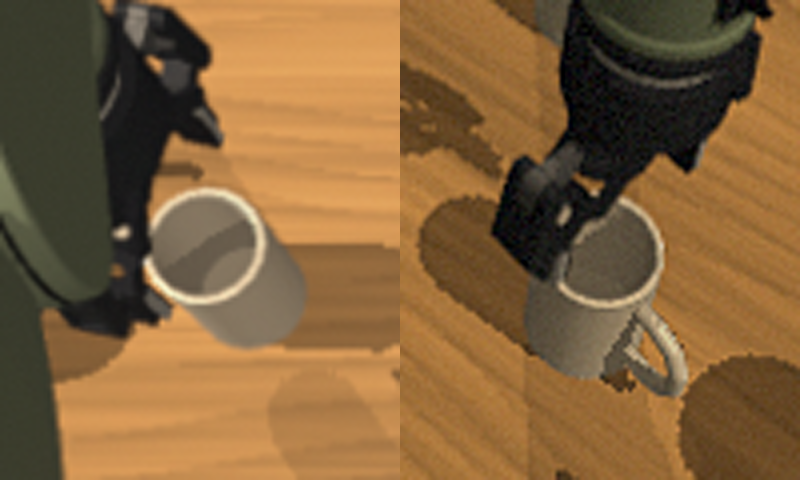

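The crops show the fingers either side of the mug's rim, with the handle clear of them. Descending.

Emit:
servo_tool:
  commands:
    - [[0,0.02,0.1],[0,0,0],1]
    - [[0,0,0.15],[0,0,0],1]
    - [[0,0,0.15],[0,0,0],1]
    - [[0,0,0.15],[0,0,0],1]
    - [[0,0,0.1],[0,0,0],1]

```text
time: 12.78
position: [607.5, 284.3, 54.8]
ee_rot: [[0.201, 0.98, -0.001], [0.98, -0.201, -0.0], [-0.001, -0.001, -1.0]]
contact_force: [-0.7, -0.3, 0.8]
finger_gap: 0.996
grasp_force: 0.0
```

Emit:
servo_tool:
  commands:
    - [[0,0,0.05],[0,0,0],1]
    - [[0,0,0],[0,0,0],1]
    - [[0,0,0],[0,0,0],1]
    - [[0,0,0],[0,0,0],0.8]
    - [[0,0,0],[0,0,0],0.7]

```text
time: 13.2
position: [609.0, 285.1, 52.7]
ee_rot: [[0.201, 0.98, 0.002], [0.98, -0.201, 0.001], [0.001, 0.002, -1.0]]
contact_force: [0.0, -0.0, -0.2]
finger_gap: 0.853
grasp_force: 0.0
```

```bash
python3 - <<'E'
from h import *
go(607,284,50,-12)
E
```

```text
pos [609.  285.1  52.7] yaw -11.6 turn share [ 0.001  -0.0006  0.0037] then shift share [-0.015 -0.017  0.027] q6 now 29.0 F [ 0.  -0.  -0.2] gap 72.5 t 13.2
```

Emit:
servo_tool:
  commands:
    - [[-0.01,-0.01,0.02],[0,0,0],0.6]
    - [[0,0,0],[0,0,0],0.5]
    - [[0,0,0],[0,0,0],0.2]
    - [[0,0,0],[0,0,0],-0.2]
    - [[0,0,0],[0,0,0],-1]
  squeeze: 50

```text
time: 13.62
position: [607.4, 284.1, 50.2]
ee_rot: [[0.201, 0.98, 0.001], [0.98, -0.201, 0.0], [0.001, 0.001, -1.0]]
contact_force: [0.4, -1.0, 3.7]
finger_gap: 0.728
grasp_force: 55.1
```

Emit:
servo_tool:
  commands:
    - [[0,0,0],[0,0,0],-1]
    - [[0,0,0],[0,0,0],-1]
    - [[0,0,-0.02],[0,0,0],-1]
    - [[0,0,-0.05],[0,0,0],-1]
    - [[0,0,-0.1],[0,0,0],-1]

```text
time: 14.03
position: [604.5, 283.3, 64.1]
ee_rot: [[0.201, 0.98, -0.006], [0.98, -0.201, -0.002], [-0.003, -0.005, -1.0]]
contact_force: [0.2, -0.7, -2.3]
finger_gap: 0.728
grasp_force: 54.9
```

Emit:
servo_tool:
  commands:
    - [[0,0,-0.25],[0,0,0],-1]
    - [[0,0,-0.3],[0,0,0],-1]
    - [[0,0,-0.3],[0,0,0],-1]
    - [[0,0,-0.3],[0,0,0],-1]
    - [[0,0,-0.2],[0,0,0],-1]

```text
time: 14.45
position: [607.8, 284.5, 205.6]
ee_rot: [[0.2, 0.98, 0.004], [0.98, -0.2, 0.001], [0.002, 0.004, -1.0]]
contact_force: [0.9, 1.2, -1.8]
finger_gap: 0.727
grasp_force: 55.2
```

```bash
python3 - <<'E'
from h import *
go(436.5,18,200,-11.6)
E
```

```text
pos [607.8 284.5 205.6] yaw -11.6 turn share [ 0.0018 -0.0011  0.0003] then shift share [-2.955 -1.142  0.056] q6 now 29.0 F [ 0.9  1.2 -1.8] gap 61.8 t 14.45
```

Emit:
servo_tool:
  commands:
    - [[-0.12,-0.046,0],[0,0,0],-1]
    - [[-0.24,-0.09,0],[0,0,0],-1]
    - [[-0.28,-0.108,0],[0,0,0],-1]
    - [[-0.28,-0.108,0],[0,0,0],-1]
    - [[-0.28,-0.108,0],[0,0,0],-1]

```text
time: 14.87
position: [536.4, 174.9, 201.6]
ee_rot: [[0.2, 0.98, -0.0], [0.98, -0.2, -0.0], [-0.0, -0.0, -1.0]]
contact_force: [0.6, 0.1, -1.7]
finger_gap: 0.728
grasp_force: 55.2
```

Emit:
servo_tool:
  commands:
    - [[-0.28,-0.108,0],[0,0,0],-1]
    - [[-0.28,-0.108,0],[0,0,0],-1]
    - [[-0.28,-0.108,0],[0,0,0],-1]
    - [[-0.28,-0.108,0],[0,0,0],-1]
    - [[-0.28,-0.108,0],[0,0,0],-1]

```text
time: 15.28
position: [455.4, 48.5, 201.8]
ee_rot: [[0.2, 0.98, 0.0], [0.98, -0.2, -0.0], [-0.0, 0.0, -1.0]]
contact_force: [0.1, -0.6, -0.8]
finger_gap: 0.729
grasp_force: 55.2
```

Emit:
servo_tool:
  commands:
    - [[-0.2,-0.08,0],[0,0,0],-1]
    - [[-0.12,-0.05,0],[0,0,0],-1]
    - [[0,0,0.1],[0,0,0],-1]
    - [[0,0,0.2],[0,0,0],-1]
    - [[0,0,0.2],[0,0,0],-1]

```text
time: 15.7
position: [438.6, 20.7, 151.8]
ee_rot: [[0.201, 0.98, 0.004], [0.98, -0.201, -0.0], [0.001, 0.004, -1.0]]
contact_force: [0.5, -0.1, -2.1]
finger_gap: 0.728
grasp_force: 55.3
```

Emit:
servo_tool:
  commands:
    - [[0,0,0.2],[0,0,0],-1]
    - [[0,0,0.2],[0,0,0],-1]
    - [[0,0,0.15],[0,0,0],-1]
    - [[0,0,0],[0,0,0],-1]
    - [[0,0,0],[0,0,0],-1]

```text
time: 16.12
position: [436.8, 21.3, 95.6]
ee_rot: [[0.2, 0.98, -0.003], [0.98, -0.2, 0.001], [0.0, -0.003, -1.0]]
contact_force: [-0.3, 0.0, -1.2]
finger_gap: 0.726
grasp_force: 55.3
```

```bash
python3 - <<'E'
from h import *
go(436.5,18,72,-11.6)
E
```

```text
pos [436.8  21.3  95.6] yaw -11.5 turn share [-0.0014 -0.0001  0.0005] then shift share [-0.033  0.004  0.236] q6 now 3.0 F [-0.3  0.  -1.2] gap 61.7 t 16.1167
```

Emit:
servo_tool:
  commands:
    - [[-0.03,0,0.05],[0,0,0],-1]
    - [[0,0,0.08],[0,0,0],-1]
    - [[0,0,0.05],[0,0,0],-1]
    - [[0,0,0],[0,0,0],-1]
    - [[0,0,0],[0,0,0],-1]

```text
time: 16.53
position: [436.8, 17.7, 78.3]
ee_rot: [[0.201, 0.98, -0.001], [0.98, -0.201, 0.0], [0.0, -0.001, -1.0]]
contact_force: [-0.1, -0.5, -2.3]
finger_gap: 0.727
grasp_force: 55.3
```

Emit:
servo_tool:
  commands:
    - [[0,0,0.02],[0,0,0],-1]
    - [[0,0,0],[0,0,0],-1]
    - [[0,0,0],[0,0,0],-1]
    - [[0,0,0],[0,0,0],-1]
    - [[0,0,0],[0,0,0],-1]

```text
time: 16.95
position: [437.1, 17.7, 76.6]
ee_rot: [[0.201, 0.98, 0.0], [0.98, -0.201, -0.0], [0.0, 0.0, -1.0]]
contact_force: [-0.5, -0.4, -1.9]
finger_gap: 0.73
grasp_force: 55.3
```

```bash
python3 - <<'E'
from h import *
go(436.5,18,71,-11.6)
E
```

```text
pos [437.1  17.7  76.6] yaw -11.6 turn share [ 0.0002 -0.      0.0002] then shift share [ 0.002 -0.007  0.056] q6 now 3.0 F [-0.5 -0.4 -1.9] gap 62.0 t 16.95
```

Emit:
servo_tool:
  commands:
    - [[0,-0.006,0.03],[0,0,0],-1]
    - [[0,0,0.02],[0,0,0],-1]
    - [[0,0,0],[0,0,0],-1]
    - [[0,0,0],[0,0,0],-1]
    - [[0,0,0],[0,0,0],-1]

```text
time: 17.37
position: [436.2, 17.8, 71.3]
ee_rot: [[0.201, 0.98, -0.0], [0.98, -0.201, 0.0], [-0.0, -0.0, -1.0]]
contact_force: [-0.3, -0.1, -2.1]
finger_gap: 0.734
grasp_force: 55.5
```

Emit:
servo_tool:
  commands:
    - [[0,0,0.005],[0,0,0],-1]
    - [[0,0,0],[0,0,0],-1]
    - [[0,0,0],[0,0,0],-1]
    - [[0,0,0],[0,0,0],-1]
    - [[0,0,0],[0,0,0],-1]

```text
time: 17.78
position: [436.4, 17.8, 71.1]
ee_rot: [[0.201, 0.98, -0.0], [0.98, -0.201, -0.0], [-0.0, -0.0, -1.0]]
contact_force: [-1.8, 0.7, 1.3]
finger_gap: 0.726
grasp_force: 55.6
```

Contact now reads as expected: the weight has come off and the height is 71 mm. I release, rise, and look.

Emit:
servo_tool:
  commands:
    - [[0,0,0],[0,0,0],0.6]
    - [[0,0,0],[0,0,0],0.8]
    - [[0,0,0],[0,0,0],1]
    - [[0,0,0],[0,0,0],1]
    - [[0,0,-0.05],[0,0,0],1]

```text
time: 18.2
position: [435.6, 17.9, 75.4]
ee_rot: [[0.201, 0.98, -0.002], [0.98, -0.201, 0.0], [-0.0, -0.002, -1.0]]
contact_force: [-0.3, 0.3, 0.5]
finger_gap: 1.001
grasp_force: 0.0
```

Emit:
servo_tool:
  commands:
    - [[0,0,-0.1],[0,0,0],1]
    - [[0,0,-0.2],[0,0,0],1]
    - [[0,0,-0.3],[0,0,0],1]
    - [[0,0,-0.3],[0,0,0],1]
    - [[0,0,-0.2],[0,0,0],1]

```text
time: 18.62
position: [437.8, 17.6, 189.8]
ee_rot: [[0.201, 0.98, 0.005], [0.98, -0.201, -0.001], [0.0, 0.005, -1.0]]
contact_force: [0.3, -0.4, -0.3]
finger_gap: 0.997
grasp_force: 0.0
```

```bash
python3 - <<'E'
from h import *
go(450.5,-196.5,200,-12)
E
```

```text
pos [437.8  17.6 189.8] yaw -11.6 turn share [ 0.0024 -0.0001  0.0038] then shift share [-2.068  0.57  -0.102] q6 now 3.0 F [ 0.3 -0.4 -0.3] gap 84.8 t 18.6167
```

Emit:
servo_tool:
  commands:
    - [[0,0,0],[0,0,0.0576],1]
    - [[0,0,0],[0,0,0.0576],1]
    - [[0,0,0],[0,0,0.0576],1]
    - [[0,0,0],[0,0,0.0576],1]
    - [[0,0,0],[0,0,0.0576],1]

```text
time: 19.03
position: [436.7, 17.8, 187.2]
ee_rot: [[0.706, 0.708, 0.002], [0.708, -0.706, -0.0], [0.001, 0.001, -1.0]]
contact_force: [-0.2, -0.3, 0.3]
finger_gap: 1.002
grasp_force: 0.0
```

Emit:
servo_tool:
  commands:
    - [[0,0,0],[0,0,0.0576],1]
    - [[0,0,0],[0,0,0.0576],1]
    - [[0,0,0],[0,0,0.0576],1]
    - [[0,0,0],[0,0,0.0576],1]
    - [[0,0,0],[0,0,0.0576],1]

```text
time: 19.45
position: [436.6, 17.8, 187.0]
ee_rot: [[0.978, 0.21, 0.001], [0.21, -0.978, -0.0], [0.001, 0.0, -1.0]]
contact_force: [0.6, 1.1, 0.5]
finger_gap: 1.0
grasp_force: 0.0
```

Emit:
servo_tool:
  commands:
    - [[-0.06,0.38,0],[0,0,0],1]
    - [[-0.06,0.38,0],[0,0,0],1]
    - [[-0.06,0.38,0],[0,0,0],1]
    - [[-0.06,0.38,0],[0,0,0],1]
    - [[-0.06,0.38,0],[0,0,0],1]

```text
time: 19.87
position: [448.1, -176.0, 187.2]
ee_rot: [[0.977, 0.216, 0.002], [0.216, -0.977, -0.001], [0.001, 0.001, -1.0]]
contact_force: [0.7, -0.6, 0.2]
finger_gap: 1.001
grasp_force: 0.0
```

Emit:
servo_tool:
  commands:
    - [[-0.02,0.2,0],[0,0,0],1]
    - [[0,0,0.2],[0,0,0],1]
    - [[0,0,0.2],[0,0,0],1]
    - [[0,0,0.1],[0,0,0],1]
    - [[0,0,0],[0,0,0],1]

```text
time: 20.28
position: [448.5, -193.1, 134.0]
ee_rot: [[0.977, 0.215, -0.004], [0.215, -0.977, 0.003], [-0.004, -0.004, -1.0]]
contact_force: [-0.0, -0.4, -0.1]
finger_gap: 1.003
grasp_force: 0.0
```

```bash
python3 - <<'E'
from h import *
go(450.5,-196.5,100,-78)
a=cap('top');b=cap('scene')
x,y=proj(a,(450,-197,90));u,v=proj(b,(450,-197,90));w,z=proj(b,(437,18,85))
f=lambda i,x,y:cv2.resize(i[max(0,int(y)-60):int(y)+60,max(0,int(x)-50):int(x)+50],(260,312),interpolation=2)
cv2.imwrite('pics/st1.png',np.hstack([f(a['color'],x,y),f(b['color'],u,v),f(b['color'],w,z)])[:,:,::-1])
E
```

```text
pos [ 448.5 -193.1  134. ] yaw -77.6 turn share [-0.0019  0.0018  0.0035] then shift share [0.013 0.038 0.34 ] q6 now 44.0 F [-0.  -0.4 -0.1] gap 85.3 t 20.2833
```

View pics/st1.png

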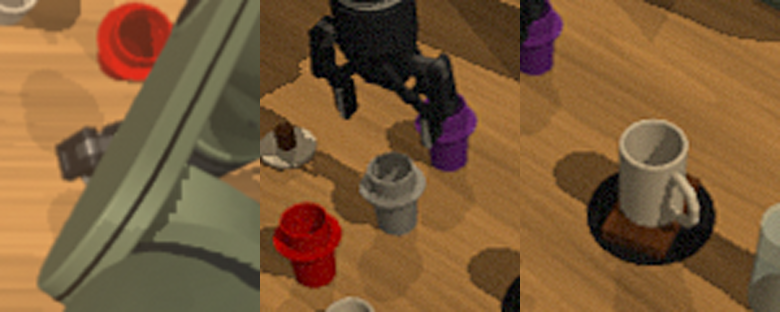

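The crops show the open jaws above and behind the grey strainer, with the purple and red ones clear of them. The mug stands on the board on the mat. Descending to the collar.

Emit:
servo_tool:
  commands:
    - [[0,0.02,0.1],[0,0,0],1]
    - [[0,0,0.2],[0,0,0],1]
    - [[0,0,0.15],[0,0,0],1]
    - [[0,0,0.07],[0,0,0],1]
    - [[0,0,0],[0,0,0],1]

```text
time: 20.8
position: [449.9, -195.3, 82.7]
ee_rot: [[0.976, 0.216, -0.002], [0.216, -0.976, 0.001], [-0.002, -0.002, -1.0]]
contact_force: [-0.1, -0.4, 0.9]
finger_gap: 1.002
grasp_force: 0.0
```

Emit:
servo_tool:
  commands:
    - [[0,0,0],[0,0,0],1]
    - [[0,0,0],[0,0,0],1]
    - [[0,0,0],[0,0,0],1]
    - [[0,0,0],[0,0,0],1]
    - [[0,0,0],[0,0,0],1]

```text
time: 21.22
position: [451.3, -196.4, 84.7]
ee_rot: [[0.977, 0.215, 0.001], [0.215, -0.977, -0.001], [0.001, 0.001, -1.0]]
contact_force: [-0.0, 0.2, -0.2]
finger_gap: 1.001
grasp_force: 0.0
```

```bash
python3 - <<'E'
from h import *
go(450.5,-196.5,75,-78)
E
```

```text
pos [ 451.3 -196.4   84.7] yaw -77.6 turn share [ 0.0005 -0.0005  0.0037] then shift share [-0.008 -0.001  0.097] q6 now 44.0 F [-0.   0.2 -0.2] gap 85.1 t 21.2167
```

Emit:
servo_tool:
  commands:
    - [[-0.01,0,0.06],[0,0,0],1]
    - [[0,0,0.03],[0,0,0],1]
    - [[0,0,0],[0,0,0],1]
    - [[0,0,0],[0,0,0],0.7]
    - [[0,0,0],[0,0,0],0.5]
  squeeze: 40

```text
time: 21.63
position: [449.7, -196.3, 74.8]
ee_rot: [[0.977, 0.215, -0.0], [0.215, -0.977, 0.0], [-0.0, -0.0, -1.0]]
contact_force: [0.1, -0.7, -0.6]
finger_gap: 0.755
grasp_force: 0.0
```

Emit:
servo_tool:
  commands:
    - [[0,0,0],[0,0,0],0.35]
    - [[0,0,0],[0,0,0],0.2]
    - [[0,0,0],[0,0,0],0.1]
    - [[0,0,0],[0,0,0],0]
    - [[0,0,0],[0,0,0],-0.3]

```text
time: 22.05
position: [450.2, -196.6, 75.5]
ee_rot: [[0.977, 0.215, 0.001], [0.215, -0.977, -0.001], [0.001, 0.001, -1.0]]
contact_force: [0.0, 0.3, 2.8]
finger_gap: 0.546
grasp_force: 40.6
```

Emit:
servo_tool:
  commands:
    - [[0,0,0],[0,0,0],-1]
    - [[0,0,0],[0,0,0],-1]
    - [[0,0,0],[0,0,0],-1]
    - [[0,0,-0.02],[0,0,0],-1]
    - [[0,0,-0.05],[0,0,0],-1]

```text
time: 22.47
position: [448.6, -195.6, 80.9]
ee_rot: [[0.977, 0.215, -0.003], [0.215, -0.977, 0.002], [-0.002, -0.002, -1.0]]
contact_force: [-1.0, -0.4, 0.2]
finger_gap: 0.547
grasp_force: 41.1
```

Emit:
servo_tool:
  commands:
    - [[0,0,-0.1],[0,0,0],-1]
    - [[0,0,-0.2],[0,0,0],-1]
    - [[0,0,-0.3],[0,0,0],-1]
    - [[0,0,-0.3],[0,0,0],-1]
    - [[0,0,-0.3],[0,0,0],-1]

```text
time: 22.88
position: [449.2, -195.9, 203.4]
ee_rot: [[0.977, 0.215, -0.001], [0.215, -0.977, 0.001], [-0.001, -0.001, -1.0]]
contact_force: [0.6, -0.9, -0.7]
finger_gap: 0.546
grasp_force: 41.2
```

```bash
python3 - <<'E'
from h import *
go(436.5,18,200,-77.6)
E
```

```text
pos [ 449.2 -195.9  203.4] yaw -77.6 turn share [-0.0004  0.0003  0.0002] then shift share [ 0.335 -2.117  0.034] q6 now 44.0 F [ 0.6 -0.9 -0.7] gap 46.4 t 22.8833
```

Emit:
servo_tool:
  commands:
    - [[0.02,-0.12,-0.05],[0,0,0],-1]
    - [[0.04,-0.25,-0.05],[0,0,0],-1]
    - [[0.05,-0.32,0],[0,0,0],-1]
    - [[0.05,-0.32,0],[0,0,0],-1]
    - [[0.05,-0.32,0],[0,0,0],-1]

```text
time: 23.3
position: [440.8, -60.2, 211.7]
ee_rot: [[0.977, 0.214, -0.0], [0.214, -0.977, 0.001], [-0.0, -0.001, -1.0]]
contact_force: [-0.1, 1.3, -1.4]
finger_gap: 0.547
grasp_force: 41.3
```

Emit:
servo_tool:
  commands:
    - [[0.05,-0.32,0],[0,0,0],-1]
    - [[0.04,-0.25,0],[0,0,0],-1]
    - [[0.03,-0.15,0],[0,0,0],-1]
    - [[0,-0.06,0],[0,0,0],-1]
    - [[0,0,0],[0,0,0],-1]

```text
time: 23.72
position: [435.7, 18.2, 211.5]
ee_rot: [[0.976, 0.218, -0.001], [0.218, -0.976, 0.0], [-0.001, -0.0, -1.0]]
contact_force: [0.5, 0.2, -0.8]
finger_gap: 0.545
grasp_force: 41.3
```

Emit:
servo_tool:
  commands:
    - [[0,0,0.05],[0,0,0],-1]
    - [[0,0,0.05],[0,0,0],-1]
    - [[0,0,0],[0,0,0],-1]
    - [[0,0,0],[0,0,0],-1]
    - [[0,0,0],[0,0,0],-1]

```text
time: 24.13
position: [436.6, 16.1, 201.7]
ee_rot: [[0.977, 0.214, -0.001], [0.214, -0.977, 0.0], [-0.001, -0.0, -1.0]]
contact_force: [0.2, 0.6, -1.2]
finger_gap: 0.549
grasp_force: 41.3
```

```bash
python3 - <<'E'
from h import *
go(436.5,18,190,-77.6)
a=cap('top');b=cap('scene')
x,y=proj(a,(437,18,120));u,v=proj(b,(437,18,120))
print(x,y,u,v)
f=lambda i,x,y:cv2.resize(i[int(y)-50:int(y)+50,int(x)-50:int(x)+50],(400,400),interpolation=2)
cv2.imwrite('pics/st2.png',np.hstack([f(a['color'],x,y),f(b['color'],u,v)])[:,:,::-1])
E
```

```text
pos [436.6  16.1 201.7] yaw -77.7 turn share [-0.0001  0.0003 -0.0005] then shift share [ 0.003 -0.018  0.117] q6 now 68.0 F [ 0.2  0.6 -1.2] gap 46.6 t 24.1333
264.10669330164404 212.81401478416737 282.25410888292475 194.48371007295125
```

View pics/st2.png

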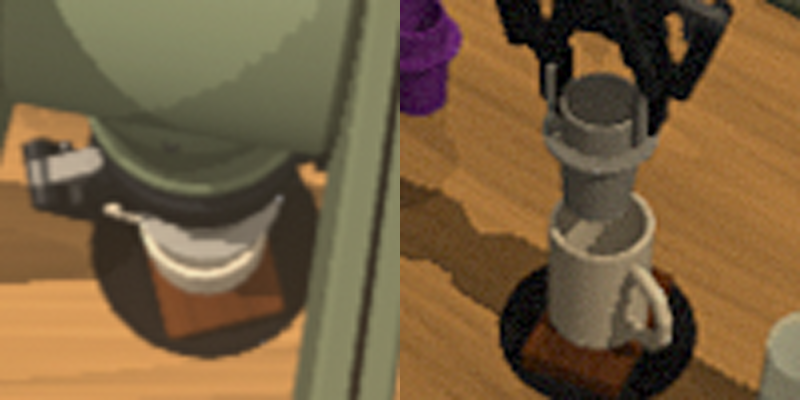

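The picture shows the strainer hanging over the mug, its axis at crop x≈601 against the mug's rim centre at ≈603. It is aligned well within the 6 mm play, so I lower it.

Emit:
servo_tool:
  commands:
    - [[0,-0.018,0.06],[0,0,0],-1]
    - [[0,0,0.1],[0,0,0],-1]
    - [[0,0,0.1],[0,0,0],-1]
    - [[0,0,0.1],[0,0,0],-1]
    - [[0,0,0.05],[0,0,0],-1]

```text
time: 24.65
position: [434.7, 18.9, 158.6]
ee_rot: [[0.977, 0.215, -0.004], [0.215, -0.977, 0.001], [-0.004, -0.001, -1.0]]
contact_force: [-0.5, -0.1, -0.8]
finger_gap: 0.548
grasp_force: 41.3
```

Emit:
servo_tool:
  commands:
    - [[0,0,0.1],[0,0,0],-1]
    - [[0,0,0.1],[0,0,0],-1]
    - [[0,0,0.05],[0,0,0],-1]
    - [[0,0,0],[0,0,0],-1]
    - [[0,0,0],[0,0,0],-1]

```text
time: 25.07
position: [436.0, 18.6, 135.5]
ee_rot: [[0.977, 0.215, -0.001], [0.215, -0.977, 0.0], [-0.001, -0.0, -1.0]]
contact_force: [0.2, -1.1, 0.1]
finger_gap: 0.548
grasp_force: 41.3
```

```bash
python3 - <<'E'
from h import *
go(436.5,18,126.3,-77.6)
E
```

```text
pos [436.   18.6 135.5] yaw -77.6 turn share [-0.0002  0.0005  0.0002] then shift share [0.004 0.007 0.092] q6 now 69.0 F [ 0.2 -1.1  0.1] gap 46.6 t 25.0667
```

Emit:
servo_tool:
  commands:
    - [[0,0,0.04],[0,0,0],-1]
    - [[0,0,0.03],[0,0,0],-1]
    - [[0,0,0],[0,0,0],-1]
    - [[0,0,0],[0,0,0],-1]
    - [[0,0,0],[0,0,0],-1]

```text
time: 25.48
position: [436.4, 18.6, 129.2]
ee_rot: [[0.977, 0.215, 0.0], [0.215, -0.977, -0.0], [0.0, 0.0, -1.0]]
contact_force: [-0.2, 1.3, 0.4]
finger_gap: 0.548
grasp_force: 41.3
```

Emit:
servo_tool:
  commands:
    - [[0,0,0.015],[0,0,0],-1]
    - [[0,0,0],[0,0,0],-1]
    - [[0,0,0],[0,0,0],-1]
    - [[0,0,0],[0,0,0],-1]
    - [[0,0,0],[0,0,0],-1]

```text
time: 25.9
position: [436.3, 18.6, 127.5]
ee_rot: [[0.977, 0.215, 0.0], [0.215, -0.977, -0.0], [0.0, 0.0, -1.0]]
contact_force: [-0.2, 0.0, -0.9]
finger_gap: 0.545
grasp_force: 41.3
```

```bash
python3 - <<'E'
from h import *
go(436.5,18,126.3,-77.6)
E
```

```text
pos [436.3  18.6 127.5] yaw -77.6 turn share [ 0.     -0.0001  0.0002] then shift share [0.001 0.006 0.012] q6 now 69.0 F [-0.2  0.  -0.9] gap 46.3 t 25.9
```

Emit:
servo_tool:
  commands:
    - [[0,0,0.012],[0,0,0],-1]
    - [[0,0,0],[0,0,0],-1]
    - [[0,0,0],[0,0,0],-1]
    - [[0,0,0],[0,0,0],-1]
    - [[0,0,0],[0,0,0],-1]

```text
time: 26.32
position: [436.6, 18.6, 126.7]
ee_rot: [[0.977, 0.215, 0.001], [0.215, -0.977, 0.0], [0.001, 0.0, -1.0]]
contact_force: [-0.9, 0.1, 4.6]
finger_gap: 0.553
grasp_force: 41.7
```

Emit:
servo_tool:
  commands:
    - [[0,0,0],[0,0,0],0.3]
    - [[0,0,0],[0,0,0],0.6]
    - [[0,0,0],[0,0,0],1]
    - [[0,0,0],[0,0,0],1]
    - [[0,0,0],[0,0,0],1]

```text
time: 26.73
position: [436.0, 18.6, 126.0]
ee_rot: [[0.977, 0.215, -0.0], [0.215, -0.977, -0.0], [-0.0, -0.0, -1.0]]
contact_force: [-0.9, -0.2, 0.4]
finger_gap: 1.0
grasp_force: 0.0
```

Emit:
servo_tool:
  commands:
    - [[0,0,-0.05],[0,0,0],1]
    - [[0,0,-0.15],[0,0,0],1]
    - [[0,0,-0.2],[0,0,0],1]
    - [[0,0,-0.2],[0,0,0],1]
    - [[0,0,-0.1],[0,0,0],1]

```text
time: 27.15
position: [437.7, 18.4, 199.0]
ee_rot: [[0.977, 0.215, 0.004], [0.215, -0.977, -0.001], [0.004, 0.002, -1.0]]
contact_force: [1.0, 0.3, -0.2]
finger_gap: 1.0
grasp_force: 0.0
```

```bash
python3 - <<'E'
from h import *
go(450.5,-365,190,-77.6)
E
```

```text
pos [437.7  18.4 199. ] yaw -77.6 turn share [ 0.0008 -0.002   0.0003] then shift share [-0.698  3.772  0.09 ] q6 now 69.0 F [ 1.   0.3 -0.2] gap 85.0 t 27.15
```

Emit:
servo_tool:
  commands:
    - [[-0.07,0.378,0],[0,0,0],1]
    - [[-0.07,0.378,0],[0,0,0],1]
    - [[-0.07,0.378,0],[0,0,0],1]
    - [[-0.07,0.378,0],[0,0,0],1]
    - [[-0.07,0.378,0],[0,0,0],1]

```text
time: 27.57
position: [442.5, -175.1, 196.4]
ee_rot: [[0.977, 0.215, 0.0], [0.215, -0.977, -0.0], [0.0, 0.0, -1.0]]
contact_force: [0.3, 0.2, -0.5]
finger_gap: 0.999
grasp_force: 0.0
```

Emit:
servo_tool:
  commands:
    - [[-0.07,0.378,0],[0,0,0],1]
    - [[-0.07,0.378,0],[0,0,0],1]
    - [[-0.07,0.378,0],[0,0,0],1]
    - [[-0.07,0.378,0],[0,0,0],1]
    - [[-0.07,0.378,0],[0,0,0],1]

```text
time: 27.98
position: [448.7, -367.5, 196.0]
ee_rot: [[0.977, 0.215, -0.0], [0.215, -0.977, 0.0], [-0.0, -0.0, -1.0]]
contact_force: [0.8, 0.1, 0.2]
finger_gap: 1.0
grasp_force: 0.0
```

Emit:
servo_tool:
  commands:
    - [[0,0,0.2],[0,0,0],0.4]
    - [[0,0,0.3],[0,0,0],0.2]
    - [[0,0,0.3],[0,0,0],0.2]
    - [[0,0,0.2],[0,0,0],0.2]
    - [[0,0,0.1],[0,0,0],0.2]

```text
time: 28.4
position: [447.1, -363.7, 82.3]
ee_rot: [[0.977, 0.215, -0.005], [0.215, -0.977, 0.005], [-0.003, -0.006, -1.0]]
contact_force: [-0.3, 0.6, 0.3]
finger_gap: 0.606
grasp_force: 0.0
```

Emit:
servo_tool:
  commands:
    - [[0,0,0],[0,0,0],0.2]
    - [[0,0,0],[0,0,0],0.2]
    - [[0,0,0],[0,0,0],0.2]
    - [[0,0,0],[0,0,0],0.2]
    - [[0,0,0],[0,0,0],0.2]

```text
time: 28.82
position: [450.2, -366.6, 88.2]
ee_rot: [[0.977, 0.215, 0.002], [0.215, -0.977, -0.003], [0.002, 0.003, -1.0]]
contact_force: [-0.5, 0.6, 1.2]
finger_gap: 0.601
grasp_force: 0.0
```

```bash
python3 - <<'E'
from h import *
go(450.5,-365,60,-77.6)
a=cap('top');b=cap('scene')
x,y=proj(a,(450,-365,40));u,v=proj(b,(450,-365,40));w,z=proj(b,(437,18,110))
f=lambda i,x,y:cv2.resize(i[int(y)-40:int(y)+40,int(x)-32:int(x)+32],(256,320),interpolation=2)
cv2.imwrite('pics/l1.png',np.hstack([f(a['color'],x,y),f(b['color'],u,v),f(b['color'],w,z)])[:,:,::-1])
E
```

```text
pos [ 450.2 -366.6   88.2] yaw -77.6 turn share [ 0.0016 -0.0009  0.0003] then shift share [ 0.006 -0.015  0.282] q6 now 30.0 F [-0.5  0.6  1.2] gap 51.1 t 28.8167
```

View pics/l1.png

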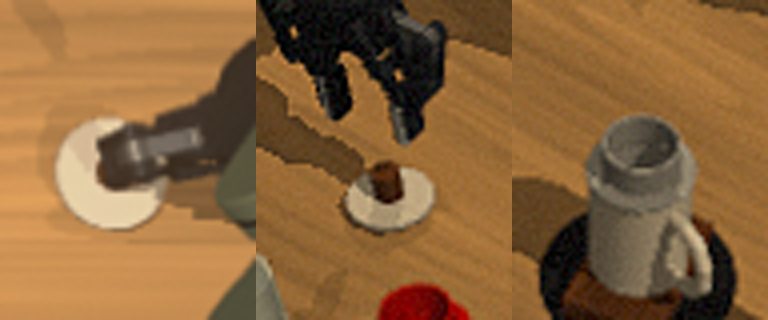

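The strainer is seated, flange on the rim (crop (640,165)). The larger lid, knob at crop (388,180), lies below the half-closed jaws. Descending on the knob.

Emit:
servo_tool:
  commands:
    - [[0.01,-0.01,0.15],[0,0,0],0.2]
    - [[0,0,0.15],[0,0,0],0.2]
    - [[0,0,0.1],[0,0,0],0.2]
    - [[0,0,0.05],[0,0,0],0.2]
    - [[0,0,0],[0,0,0],0.2]

```text
time: 29.33
position: [449.1, -363.6, 39.9]
ee_rot: [[0.977, 0.215, -0.002], [0.215, -0.977, 0.002], [-0.001, -0.002, -1.0]]
contact_force: [0.3, 1.2, 0.3]
finger_gap: 0.599
grasp_force: 0.0
```

Emit:
servo_tool:
  commands:
    - [[0,0,0],[0,0,0],0.2]
    - [[0,0,0],[0,0,0],0.2]
    - [[0,0,0],[0,0,0],0.2]
    - [[0,0,0],[0,0,0],0.2]
    - [[0,0,0],[0,0,0],0.2]

```text
time: 29.75
position: [450.3, -364.8, 41.9]
ee_rot: [[0.977, 0.215, 0.001], [0.215, -0.977, -0.001], [0.001, 0.001, -1.0]]
contact_force: [0.1, 0.3, -0.1]
finger_gap: 0.599
grasp_force: 0.0
```

```bash
python3 - <<'E'
from h import *
go(450.5,-365,30,-77.6)
E
```

```text
pos [ 450.3 -364.8   41.9] yaw -77.6 turn share [ 0.0005 -0.0003  0.0002] then shift share [0.002 0.003 0.119] q6 now 30.0 F [ 0.1  0.3 -0.1] gap 50.9 t 29.75
```

Emit:
servo_tool:
  commands:
    - [[0,0,0.07],[0,0,0],0.2]
    - [[0,0,0.04],[0,0,0],0.2]
    - [[0,0,0],[0,0,0],0.2]
    - [[0,0,0],[0,0,0],0]
    - [[0,0,0],[0,0,0],-0.15]
  squeeze: 40

```text
time: 30.17
position: [449.8, -364.3, 30.0]
ee_rot: [[0.977, 0.215, -0.0], [0.215, -0.977, 0.0], [-0.0, -0.0, -1.0]]
contact_force: [-0.4, -0.7, -0.3]
finger_gap: 0.423
grasp_force: 0.0
```

Emit:
servo_tool:
  commands:
    - [[0,0,0],[0,0,0],-0.25]
    - [[0,0,0],[0,0,0],-0.35]
    - [[0,0,0],[0,0,0],-0.45]
    - [[0,0,0],[0,0,0],-0.55]
    - [[0,0,0],[0,0,0],-0.7]

```text
time: 30.58
position: [450.2, -364.7, 30.7]
ee_rot: [[0.977, 0.215, 0.001], [0.215, -0.977, -0.001], [0.0, 0.001, -1.0]]
contact_force: [-0.1, -0.4, 1.4]
finger_gap: 0.237
grasp_force: 39.2
```

Emit:
servo_tool:
  commands:
    - [[0,0,0],[0,0,0],-1]
    - [[0,0,0],[0,0,0],-1]
    - [[0,0,0],[0,0,0],-1]
    - [[0,0,0],[0,0,0],-1]
    - [[0,0,0],[0,0,0],-1]

```text
time: 31.0
position: [450.2, -364.8, 30.7]
ee_rot: [[0.977, 0.215, 0.001], [0.215, -0.977, -0.001], [0.0, 0.001, -1.0]]
contact_force: [0.5, -1.0, 4.2]
finger_gap: 0.238
grasp_force: 39.3
```

Emit:
servo_tool:
  commands:
    - [[0,0,-0.03],[0,0,0],-1]
    - [[0,0,-0.1],[0,0,0],-1]
    - [[0,0,-0.2],[0,0,0],-1]
    - [[0,0,-0.3],[0,0,0],-1]
    - [[0,0,-0.3],[0,0,0],-1]

```text
time: 31.42
position: [448.8, -363.2, 123.2]
ee_rot: [[0.977, 0.215, -0.003], [0.215, -0.977, 0.003], [-0.002, -0.003, -1.0]]
contact_force: [1.3, -0.9, -0.2]
finger_gap: 0.237
grasp_force: 39.1
```

Emit:
servo_tool:
  commands:
    - [[0,0,-0.3],[0,0,0],-1]
    - [[0,0,-0.3],[0,0,0],-1]
    - [[0,0,-0.2],[0,0,0],-1]
    - [[0,0,-0.1],[0,0,0],-1]
    - [[0,0,0],[0,0,0],-1]

```text
time: 31.83
position: [451.1, -365.5, 216.7]
ee_rot: [[0.977, 0.215, 0.004], [0.215, -0.977, -0.004], [0.003, 0.005, -1.0]]
contact_force: [0.4, 0.3, -0.9]
finger_gap: 0.24
grasp_force: 39.1
```

```bash
python3 - <<'E'
from h import *
go(436.4,18.5,200,-77.6)
E
```

```text
pos [ 451.1 -365.5  216.7] yaw -77.6 turn share [ 0.0026 -0.0015  0.0002] then shift share [ 0.682 -3.782  0.167] q6 now 30.0 F [ 0.4  0.3 -0.9] gap 20.4 t 31.8333
```

Emit:
servo_tool:
  commands:
    - [[0.02,-0.12,0],[0,0,0],-1]
    - [[0.05,-0.25,0],[0,0,0],-1]
    - [[0.06,-0.34,0],[0,0,0],-1]
    - [[0.06,-0.34,0],[0,0,0],-1]
    - [[0.06,-0.34,0],[0,0,0],-1]

```text
time: 32.25
position: [442.3, -220.0, 210.1]
ee_rot: [[0.977, 0.214, -0.005], [0.214, -0.977, 0.004], [-0.004, -0.005, -1.0]]
contact_force: [0.6, -0.6, -0.4]
finger_gap: 0.239
grasp_force: 39.2
```

Emit:
servo_tool:
  commands:
    - [[0.06,-0.34,0],[0,0,0],-1]
    - [[0.06,-0.34,0],[0,0,0],-1]
    - [[0.06,-0.34,0],[0,0,0],-1]
    - [[0.06,-0.34,0],[0,0,0],-1]
    - [[0.06,-0.34,0],[0,0,0],-1]

```text
time: 32.67
position: [434.4, -48.0, 210.5]
ee_rot: [[0.977, 0.215, -0.005], [0.215, -0.977, 0.002], [-0.005, -0.003, -1.0]]
contact_force: [1.6, 0.3, -0.7]
finger_gap: 0.238
grasp_force: 39.2
```

Emit:
servo_tool:
  commands:
    - [[0.06,-0.34,0],[0,0,0],-1]
    - [[0.04,-0.25,0],[0,0,0],-1]
    - [[0.02,-0.1,0],[0,0,0],-1]
    - [[0,0,0.1],[0,0,0],-1]
    - [[0,0,0.1],[0,0,0],-1]

```text
time: 33.08
position: [433.3, 19.4, 191.7]
ee_rot: [[0.976, 0.217, -0.001], [0.217, -0.976, -0.001], [-0.001, 0.0, -1.0]]
contact_force: [0.3, 0.6, -0.4]
finger_gap: 0.238
grasp_force: 39.2
```

Emit:
servo_tool:
  commands:
    - [[0,0,0],[0,0,0],-1]
    - [[0,0,0],[0,0,0],-1]
    - [[0,0,0],[0,0,0],-1]
    - [[0,0,0],[0,0,0],-1]
    - [[0,0,0],[0,0,0],-1]

```text
time: 33.5
position: [434.5, 18.4, 193.6]
ee_rot: [[0.977, 0.214, 0.001], [0.214, -0.977, -0.0], [0.001, 0.0, -1.0]]
contact_force: [0.2, -0.3, -0.3]
finger_gap: 0.239
grasp_force: 39.2
```

```bash
python3 - <<'E'
from h import *
go(436.4,18.5,175,-77.6)
E
```

```text
pos [434.5  18.4 193.6] yaw -77.7 turn share [ 0.0002 -0.0004 -0.0005] then shift share [0.019 0.003 0.186] q6 now 69.0 F [ 0.2 -0.3 -0.3] gap 20.3 t 33.5
```

Emit:
servo_tool:
  commands:
    - [[0.019,0,0.08],[0,0,0],-1]
    - [[0,0,0.07],[0,0,0],-1]
    - [[0,0,0.03],[0,0,0],-1]
    - [[0,0,0],[0,0,0],-1]
    - [[0,0,0],[0,0,0],-1]

```text
time: 33.92
position: [435.5, 19.7, 174.7]
ee_rot: [[0.977, 0.215, -0.001], [0.215, -0.977, 0.0], [-0.001, -0.0, -1.0]]
contact_force: [-0.7, 0.2, -0.2]
finger_gap: 0.238
grasp_force: 39.2
```

Emit:
servo_tool:
  commands:
    - [[0,0,0],[0,0,0],-1]
    - [[0,0,0],[0,0,0],-1]
    - [[0,0,0],[0,0,0],-1]
    - [[0,0,0],[0,0,0],-1]
    - [[0,0,0],[0,0,0],-1]

```text
time: 34.33
position: [436.1, 19.5, 175.5]
ee_rot: [[0.977, 0.215, 0.0], [0.215, -0.977, -0.0], [0.0, 0.0, -1.0]]
contact_force: [-0.0, -0.5, 0.3]
finger_gap: 0.241
grasp_force: 39.2
```

```bash
python3 - <<'E'
from h import *
go(436.4,18.5,156,-77.6)
b=cap('scene');u,v=proj(b,(437,18,120));print(u,v)
cv2.imwrite('pics/l2.png',cv2.resize(b['color'][int(v)-45:int(v)+45,int(u)-45:int(u)+45],(540,540),interpolation=2)[:,:,::-1])
E
```

```text
pos [436.1  19.5 175.5] yaw -77.6 turn share [ 0.0001 -0.0002  0.0002] then shift share [0.001 0.011 0.195] q6 now 69.0 F [-0.  -0.5  0.3] gap 20.5 t 34.3333
282.25410888292475 194.48371007295125
```

View pics/l2.png

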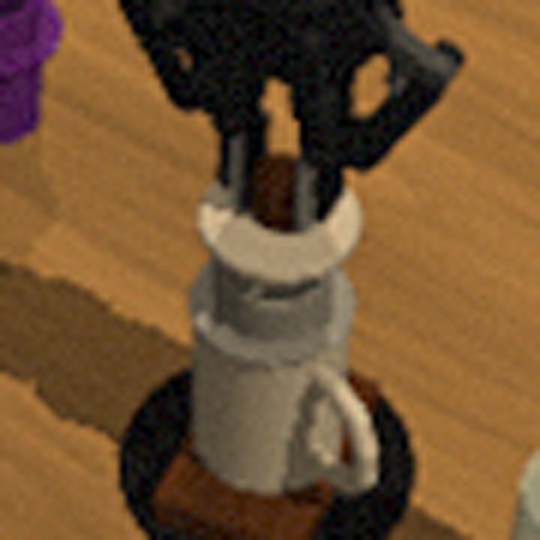

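The picture shows the lid level just above the collar: disc centre x≈279, collar ≈273, so about 1.5–2 mm too far right. I correct that while lowering.

Emit:
servo_tool:
  commands:
    - [[0.006,0.016,0.05],[0,0,0],-1]
    - [[0,0,0.05],[0,0,0],-1]
    - [[0,0,0.03],[0,0,0],-1]
    - [[0,0,0],[0,0,0],-1]
    - [[0,0,0],[0,0,0],-1]

```text
time: 34.8
position: [436.4, 18.2, 161.7]
ee_rot: [[0.977, 0.215, -0.001], [0.215, -0.977, 0.0], [-0.001, -0.0, -1.0]]
contact_force: [0.1, 0.3, -0.8]
finger_gap: 0.242
grasp_force: 39.2
```

Emit:
servo_tool:
  commands:
    - [[0,0,0.02],[0,0,0],-1]
    - [[0,0,0.02],[0,0,0],-1]
    - [[0,0,0],[0,0,0],-1]
    - [[0,0,0],[0,0,0],-1]
    - [[0,0,0],[0,0,0],-1]

```text
time: 35.22
position: [436.9, 18.1, 158.3]
ee_rot: [[0.977, 0.215, 0.0], [0.215, -0.977, -0.0], [0.0, 0.0, -1.0]]
contact_force: [0.2, -0.4, -0.1]
finger_gap: 0.238
grasp_force: 39.2
```

```bash
python3 - <<'E'
from h import *
go(437,18,155.7,-77.6)
E
```

```text
pos [436.9  18.1 158.3] yaw -77.6 turn share [ 0.     -0.      0.0002] then shift share [0.001 0.001 0.026] q6 now 69.0 F [ 0.2 -0.4 -0.1] gap 20.3 t 35.2167
```

Plug entering without force. Lowering the last 2.5 mm.

Emit:
servo_tool:
  commands:
    - [[0,0,0.015],[0,0,0],-1]
    - [[0,0,0.007],[0,0,0],-1]
    - [[0,0,0],[0,0,0],-1]
    - [[0,0,0],[0,0,0],-1]
    - [[0,0,0],[0,0,0],-1]

```text
time: 35.63
position: [436.8, 18.1, 156.1]
ee_rot: [[0.977, 0.215, -0.0], [0.215, -0.977, 0.0], [-0.0, -0.0, -1.0]]
contact_force: [-0.6, -0.5, -0.4]
finger_gap: 0.237
grasp_force: 39.2
```

Emit:
servo_tool:
  commands:
    - [[0,0,0.005],[0,0,0],-1]
    - [[0,0,0],[0,0,0],-1]
    - [[0,0,0],[0,0,0],-1]
    - [[0,0,0],[0,0,0],-1]
    - [[0,0,0],[0,0,0],-1]

```text
time: 36.05
position: [437.0, 18.1, 155.7]
ee_rot: [[0.977, 0.215, 0.0], [0.215, -0.977, -0.0], [0.0, 0.0, -1.0]]
contact_force: [0.0, 0.8, -0.3]
finger_gap: 0.241
grasp_force: 39.3
```

Emit:
servo_tool:
  commands:
    - [[0,0,0.005],[0,0,0],-1]
    - [[0,0,0],[0,0,0],-1]
    - [[0,0,0],[0,0,0],-0.55]
    - [[0,0,0],[0,0,0],-0.45]
    - [[0,0,0],[0,0,0],-0.3]

```text
time: 36.47
position: [436.7, 18.1, 154.8]
ee_rot: [[0.977, 0.215, -0.0], [0.215, -0.977, -0.0], [-0.0, -0.0, -1.0]]
contact_force: [-0.7, -0.7, -0.4]
finger_gap: 0.349
grasp_force: 0.0
```

Emit:
servo_tool:
  commands:
    - [[0,0,0],[0,0,0],0]
    - [[0,0,0],[0,0,0],0.2]
    - [[0,0,0],[0,0,0],0.4]
    - [[0,0,-0.05],[0,0,0],0.5]
    - [[0,0,-0.15],[0,0,0],0.5]

```text
time: 36.88
position: [434.9, 18.4, 173.3]
ee_rot: [[0.977, 0.215, -0.005], [0.215, -0.977, 0.001], [-0.005, -0.002, -1.0]]
contact_force: [-0.7, -0.6, -0.4]
finger_gap: 0.752
grasp_force: 0.0
```

Emit:
servo_tool:
  commands:
    - [[0,0,-0.3],[0,0,0],0.5]
    - [[0,0,-0.3],[0,0,0],0.5]
    - [[0,0,-0.2],[0,0,0],0.5]
    - [[0,0,0],[0,0,0],0.5]
    - [[0,0,0],[0,0,0],0.5]

```text
time: 37.3
position: [437.8, 18.0, 256.7]
ee_rot: [[0.977, 0.215, 0.004], [0.215, -0.977, -0.001], [0.004, 0.001, -1.0]]
contact_force: [-0.6, 0.6, 0.3]
finger_gap: 0.752
grasp_force: 0.0
```

```bash
python3 - <<'E'
from h import *
go(437,18,200,-77.6)
b=cap('scene','f.png')
u,v=proj(b,(437,18,90))
cv2.imwrite('pics/f1.png',np.vstack([cv2.resize(b['color'][int(v)-60:int(v)+60,int(u)-80:int(u)+80],(640,480),interpolation=2)])[:,:,::-1])
E
```

```text
pos [437.8  18.  256.7] yaw -77.6 turn share [ 0.0007 -0.0018  0.0002] then shift share [-0.008 -0.002  0.567] q6 now 69.0 F [-0.6  0.6  0.3] gap 63.9 t 37.3
```

View pics/f1.png

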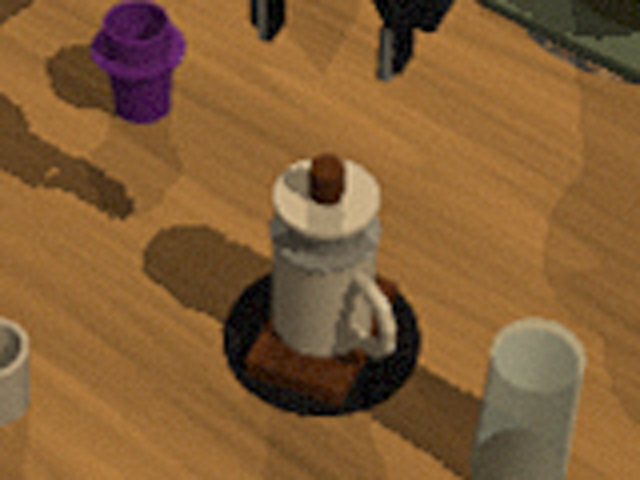

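The crop shows the finished stack: lid level at (327,200) on the strainer's collar, mug at (325,290) on the board on the mat, gripper clear. Handing in.

```bash
python3 -c "
from workcell import ctrl
print(ctrl.close_job())"
```

```text
the job is handed in; nothing more can be done
None
```

The tea place is built in the order asked (board, mug, strainer, larger lid on the black mat) and handed in at about 37 s; the last picture showed the stack centred with the lid level and the gripper clear, but hand-in returned no verdict.

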